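Open a push-and-turn jug in its holding station

TASK

Carry the jug upright, never by its cap (the handle is best), to the holding station and stand it fully down in the pocket, then let go. Take its child-resistant cap, push it down hard and turn it counter-clockwise to free it, lift it off and set it right way up in the round dish without dropping it. Leave the jug standing open in the station and do not disturb the timer, glass bottle or petri dish.

Things in the scene. Friction and masses are not known exactly. Their poses are not given: they have to be found in the camera images.
- jug_base (a point): White plastic chemical jug, loose, 0.28 to 0.56 kg: a rectangular body 140 mm (its x) by 70 mm (its y), 75 mm high to the flat shoulder. This point is the centre of its underside; z up. The neck stands at x = -36 mm, y = 0; the handle is at the +x end. The centre of mass lies about 24 mm to +x of this point. It fits the station either way round.
- jug_handle (a point): Centre of the straight grip bar of the jug's handle, at x = +39 mm, y = 0, 115 mm above the jug's underside; same axes as the jug. The bar runs along the jug's x, 54 mm long, 18 mm wide (y), 16 mm high, flat sides; 32 mm of free space under it down to the shoulder.
- cap_center (a point): Grey ribbed round cap on the jug's neck, a separate loose part: 52 mm across, 36 mm high, 40 g. This point is on its axis, 18 mm above its lower rim; z up. Locked, it is 105 mm above the jug's underside. Three inner lugs lock it: clockwise, or without pushing, it is blocked. Pushed down and turned counter-clockwise (from above) it is freed, then lifts straight off.
- jug_neck (a point): Top of the jug's neck, inside the cap, on the axis about which the cap turns, 109 mm above the jug's underside. A spring disc here pushes the cap up with 7 N, plus 1 N/mm. To free the cap push it down over 6 mm (13 N; 8 mm, 15 N, is comfortable; it bottoms at 10 mm, 17 N), and turn it 60 degrees while down (free at 45 to 75, hard stop at about 78). It then rises 7 mm with the spring.
- station_floor (a point): Aluminium holding station, fixed to the worktop: base plate 190 mm (x) by 120 mm (y), pocket 146 mm (x) by 76 mm (y). This point is the centre of the pocket's floor, 6 mm above the worktop; z up. The walls rise to about 36 mm above the worktop, flaring outward above 25 mm. It keeps the jug from turning.
- dish_floor (a point): Round white dish, fixed to the worktop: 92 mm across the rim, rim 10 mm above the worktop. This point is the centre of its flat inner floor (78 mm across), 4 mm above the worktop.
- timer: White bench timer lying flat, 62 x 62 x 18 mm; origin at the centre of its underside. Leave alone.
- glass_bottle: Glass reagent bottle, 60 mm across, 150 mm high; origin at the centre of its underside. Leave alone.
- petri: Petri dish, 62 mm across, 14 mm high; origin at the centre of its underside. Leave alone.

How it is judged:
By the outcome, as a careful person would: the job done as asked, in the order asked, and still so for the second after the job is handed in, with the robot touching nothing.
It also fails if it takes over 64 s, if anything falls off the work surface, if the arm or the gripper's body presses on something with over 40 N, if the wrist force passes 120 N, or if a joint passes its speed limit or range.

ROBOT

A 7-joint arm with a two-finger parallel gripper is mounted at the origin on a cart in front of the work surface, level with it; the furniture and walls round the work are solid. World frame = base frame: x ahead of the robot, y to its left, z up, the work surface at z = 0. Lengths are in mm, angles in rad, forces in N, time in s.
With the tool pointing down it reaches from about 400 to 875 mm from the base axis. Payload 4.4 kg.
Tool frame: the origin (TCP) lies on the centre line of the jaws, within the pads' length; the fingertips stand 14 mm ahead of it and the grasp point (between the pads) lies 5 mm behind it; z points along the fingers, x is the direction in which the jaws open and shut, and the axes are right-handed (so a half turn about z gives the same grasp; the last joint's range is limited). The gripper opens to 85 mm and grips with 20 to 120 N. Pads are 22 mm wide; open, the fingers measure 114 mm over their backs; the gripper's body (76 mm by 85 mm) begins 54 mm behind the grasp point. The pads swing forward as they close: fully open they stand 13 mm farther back than shut.
Start: joints at [1.221, 0.628, 0.038, 1.517, -0.027, 0.996, -0.02], TCP at [182.032, -624.005, 215.913] pointing down, gripper open.
Joint ranges: [-3.06, 3.06], [-0.37, 2.12], [-1.25, 1.32], [0.18, 2.47], [-1.1, 4.24], [0.23, 1.98], [-2.94, 2.94]. Speed limits (rad/s): [2.57, 2.57, 3.14, 3.14, 3.14, 3.14, 3.14].

INTERFACE

Orientations are given as [roll, pitch, yaw] about the fixed x, y, z axes, in that order (R = Rz(yaw) Ry(pitch) Rx(roll)).
In Python, from cell import ctrl gives the robot as it stands.
- The arm moves only by the tool send_rows, never from a script. Its argument "commands" is a list of rows, each a list of 5 numbers: the finger opening in mm, from 0 to 85.4, then the shift along the tool's x, y, z in mm, then the turn about the tool's z in degrees. In form: [[grip, x, y, z, roll], ...]. A call has 1 to 5 rows; each row is the pose to reach, as a shift and turn from the pose measured when the call began, along the tool's axes at that moment; what a row does not reach only later rows make up. A row lasts 1/10 s, in which the tool goes at most 50 mm and 8.59 degrees, less where a joint would pass 70% of its speed; a pose out of reach is approached as far as the arm can. A call with a gripper value outside its range is refused whole. The fingers move at their own pace and stop on an object; the grip force is fixed at half the most. Time passes only in rows, so rows that repeat a pose let the fingers close. It gives the time, the measured TCP pose, the force and the opening at its end, in the units of the state.
- ctrl.read_state(): the state, without advancing time (a new reading comes with each control period).
- ctrl.get_image(name): name is "scene" or "top" or "wrist"; returns the picture (420x560x3 uint8, red, green, blue); there is no depth.
- ctrl.camera_params(name): a dict with "fx", "fy", "cx", "cy" (pixels), "cam_to_world" (4x4, takes a point from camera to world coordinates). Camera axes: x right, y down, z forward; pixel columns grow to the right and rows downward; lengths in mm; the calibration is good to about 2 mm. A picture is of the moment at which its call begins: read the wrist's pose just before it. camera_params takes no time and is no camera call; for the wrist camera it gives the pose at the moment of the call.
- ctrl.finish_job(): hands the job in, once; it reports no verdict.
The state is a dict: "clock": time; "qpos": joint angles; "qd": joint speeds; "tau": joint torques, N m; "eef_pos": TCP position; "tool_rot": TCP orientation; "force": force on the tool from outside, world axes, zero at the start; "torque": the same for the moment, N m; "width": finger opening in mm.
Only numpy, scipy, OpenCV 4.12 (cv2) and the standard library are available. Lean on these libraries where they do the work, as an engineer would, in place of code of your own. Each camera call takes 0.05 s, during which the arm holds its last target.

## Working session

There is one attempt and no reset: what is moved stays moved. The work goes in short steps, Python scripts to look and compute and a tool call to move; the robot and the scene stay as the last step left them, time stands still between calls to the robot, and variables do not carry over. Pictures are saved under pics/ and viewed, and the job is handed in when it is done.

Besides the shell and the picture viewer there is one more tool, called after "Request:" as name(argument=value, ...) on one line, values as JSON. send_rows: Moves the arm, as the interface text tells. Its arguments: {"type":"object","properties":{"commands":{"type":"array"}},"required":["commands"]}

```bash
ls; mkdir -p pics
python3 - <<'E'
from cell import ctrl
import cv2
s=ctrl.read_state();print(s)
for n in ("scene","top"):
    cv2.imwrite(f"pics/{n}0.png",ctrl.get_image(n)[:,:,::-1]); p=ctrl.camera_params(n);print(n,p)
E
```

```text
pics
{'clock': 0.0, 'qpos': array([ 1.22122125,  0.62936289,  0.03845254,  1.51837426, -0.02700026,
        0.99634569, -0.02001733]), 'qd': array([ 0.00051936,  0.00127042,  0.00123643,  0.00174318, -0.00084143,
        0.00162108,  0.00185928]), 'tau': array([ 9.37863042e-04, -5.63398898e+01,  1.22635726e+00, -1.93450034e+01,
        1.09849582e-02,  1.03844027e-02, -1.38436531e-05]), 'eef_pos': array([ 181.81924528, -623.34706509,  214.97648439]), 'tool_rot': array([ 3.14155920e+00,  1.97156619e-03, -1.28704746e+00]), 'force': array([ 0.18982117,  0.2211657 , -0.23218689]), 'torque': array([-0.04913416, -0.00187178,  0.00745002]), 'width': 85.38098289639841}
scene {'fx': 480.4439777376461, 'fy': 480.4439777376461, 'cx': 277.5653485361045, 'cy': 219.21281411414725, 'cam_to_world': array([[-8.19113693e-01, -3.74183997e-01,  4.34786263e-01,
         1.43357286e+02],
       [-5.73529758e-01,  5.19965507e-01, -6.33008284e-01,
         3.69218363e+02],
       [ 1.07877107e-02, -7.67868614e-01, -6.40516524e-01,
         6.56547316e+02],
       [ 0.00000000e+00,  0.00000000e+00,  0.00000000e+00,
         1.00000000e+00]])}
top {'fx': 404.99644452906716, 'fy': 404.99644452906716, 'cx': 273.2561134413486, 'cy': 202.06323901681645, 'cam_to_world': array([[-9.47971374e-03, -9.87581270e-01,  1.56822737e-01,
         3.56296164e+02],
       [-9.99851335e-01,  7.10254049e-03, -1.57118064e-02,
        -1.54358459e+02],
       [ 1.44028459e-02, -1.56948366e-01, -9.87501781e-01,
         1.00840658e+03],
       [ 0.00000000e+00,  0.00000000e+00,  0.00000000e+00,
         1.00000000e+00]])}
```

View pics/scene0.png

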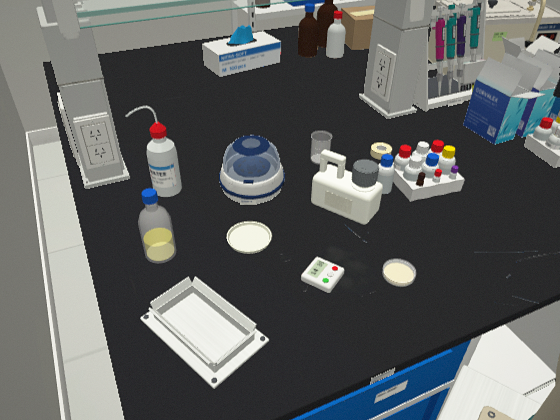

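View pics/top0.png

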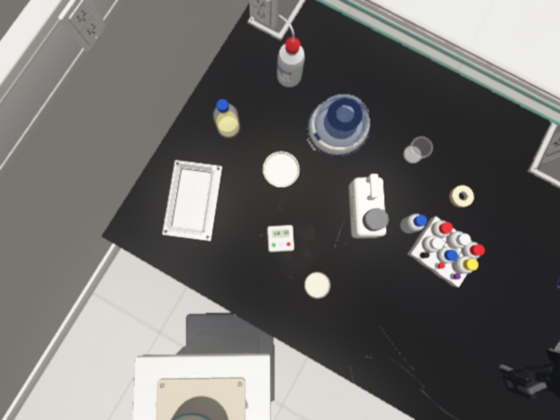

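```bash
cat > h.py <<'E'
import numpy as np,cv2
from cell import ctrl
def ray(n,u,v,z,P=None):
    p=P or ctrl.camera_params(n);M=p["cam_to_world"]
    d=M[:3,:3]@np.array([(u-p["cx"])/p["fx"],(v-p["cy"])/p["fy"],1]);o=M[:3,3]
    return (o+d*(z-o[2])/d[2])
def proj(n,X,P=None):
    p=P or ctrl.camera_params(n);M=p["cam_to_world"]
    c=M[:3,:3].T@(np.array(X,float)-M[:3,3]);return np.array([p["fx"]*c[0]/c[2]+p["cx"],p["fy"]*c[1]/c[2]+p["cy"]])
E
python3 - <<'E'
import cv2
t=cv2.imread("pics/top0.png");s=cv2.imread("pics/scene0.png")
cv2.imwrite("pics/t1.png",cv2.resize(t[140:250,150:250],None,fx=5.4,fy=5.4,interpolation=cv2.INTER_CUBIC))
cv2.imwrite("pics/t2.png",cv2.resize(t[150:260,310:410],None,fx=5.4,fy=5.4,interpolation=cv2.INTER_CUBIC))
cv2.imwrite("pics/s1.png",cv2.resize(s[260:400,130:280],None,fx=4,fy=4,interpolation=cv2.INTER_CUBIC))
cv2.imwrite("pics/s2.png",cv2.resize(s[130:240,290:400],None,fx=5,fy=5,interpolation=cv2.INTER_CUBIC))
E
```

```text
(no output)
```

View pics/t1.png

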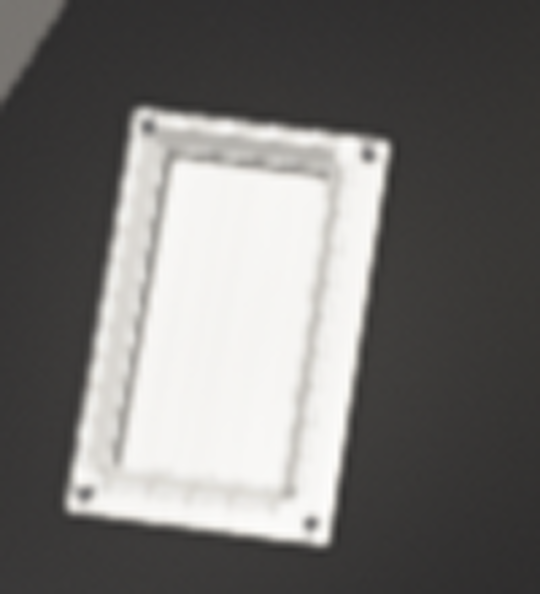

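View pics/t2.png

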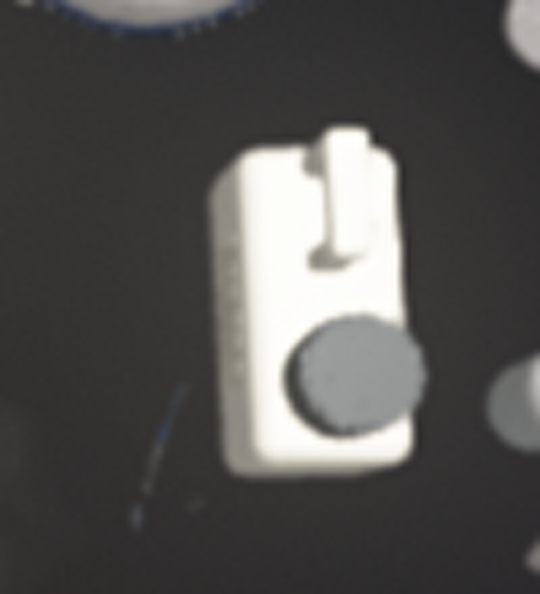

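View pics/s1.png

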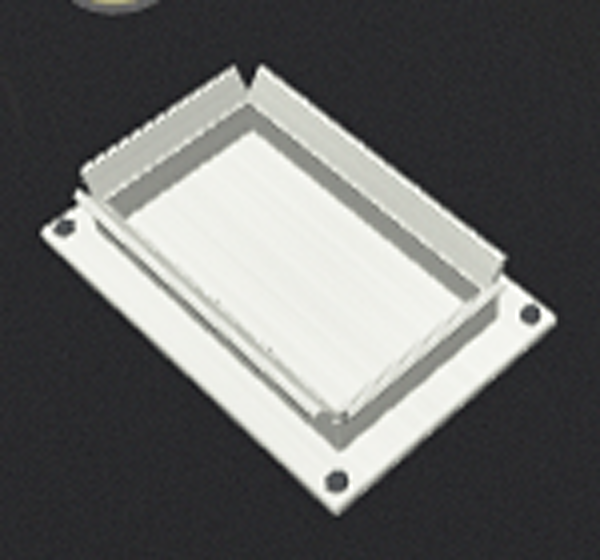

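View pics/s2.png

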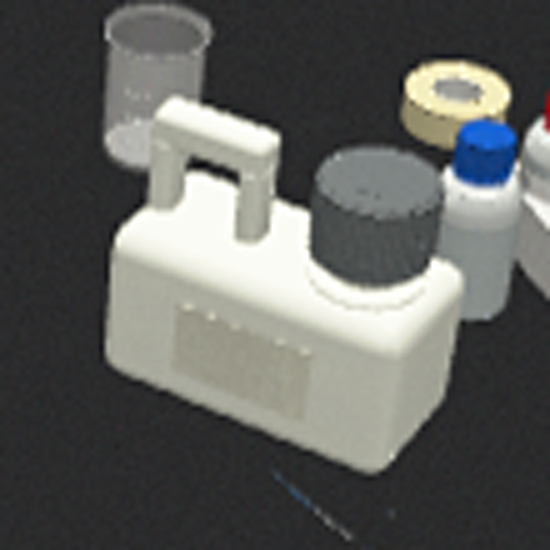

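Run:
```python
from h import *
T=lambda x,y,ox,oy,s=5.4:(ox+(x)/s,oy+(y)/s)
print("station top")
c=[ray("top",*T(x,y,150,140),6) for x,y in [(136,107),(390,143),(328,547),(66,510)]]
for i in range(4):print(c[i].round(1),np.linalg.norm(c[i]-c[i-1]).round(1))
print(np.mean(c,0))
e=(c[0]+c[1]-c[2]-c[3]);print("yaw",np.degrees(np.arctan2(e[1],e[0])))
print("station scene")
d=[ray("scene",*T(x,y,130,260,4),6) for x,y in [(42,233),(338,513),(556,318)]]
for q in d:print(q.round(1))
print((d[0]+d[2])/2)
print("cap", ray("top",*T(361,374,310,150),123),ray("scene",290+380/5,130+183/5,123))
print("handle",[ray("top",*T(x,y,310,150),123).round(1) for x,y in [(330,130),(367,130),(367,256),(331,252)]])
print("handle sc",[ray("scene",290+x/5,130+y/5,123).round(1) for x,y in [(158,115),(180,96),(281,132),(265,156)]])
print("shoulder",[ray("top",*T(x,y,310,150),75).round(1) for x,y in [(240,150),(395,150),(412,463),(256,463)]])
print("dish",ray("top",281,169,10),ray("scene",249,237,10))
print("bottle base",ray("scene",160,250,0), "timer",ray("top",281,238,18),"petri",ray("top",317,285,14))
```

```text
station top
[625.9  77.7   6. ] 191.1
[607.8 -41.7   6. ] 120.8
[418.8 -15.4   6. ] 190.9
[436.6 104.2   6. ] 120.9
[522.27992583  31.21764358   6.        ]
yaw -7.937468613615428
station scene
[623.1  75.4   6. ]
[436.3 101.9   6. ]
[421.2 -15.5   6. ]
[522.13144412  29.93194105   6.        ]
cap [ 456.83078277 -396.7582328   123.        ] [ 456.09901301 -396.31892772  123.        ]
handle [array([ 559. , -388.9,  123. ]), array([ 558.9, -404.3,  123. ]), array([ 505.7, -401.7,  123. ]), array([ 507.5, -386.9,  123. ])]
handle sc [array([ 554.5, -387.8,  123. ]), array([ 554.7, -406.1,  123. ]), array([ 506.6, -406.4,  123. ]), array([ 503.1, -386.6,  123. ])]
shoulder [array([ 561.3, -361.7,   75. ]), array([ 560.8, -429.8,   75. ]), array([ 423.8, -429.9,   75. ]), array([ 424.3, -362.9,   75. ])]
dish [ 599.40439369 -190.64003818   10.        ] [ 596.83265682 -190.49497117   10.        ]
bottle base [722.98530265 -66.36557027   0.        ] timer [ 424.56532343 -188.1909657    18.        ] petri [ 310.93443489 -273.76676763   14.        ]
```

```bash
cat >> h.py <<'E'
from scipy.spatial.transform import Rotation as Ro
def go(x,y,z,yawdeg):
    s=ctrl.read_state();R=Ro.from_euler('xyz',s["tool_rot"]).as_matrix()
    d=R.T@(np.array([x,y,z])-s["eef_pos"]);yaw=np.degrees(np.arctan2(R[1,0],R[0,0]))
    r=-(((yawdeg-yaw)+180)%360-180)
    print("t",s["clock"],"pos",s["eef_pos"].round(1),"rot",np.degrees(s["tool_rot"]).round(2),"w",round(s["width"],1),"F",s["force"].round(1),"T",s["torque"].round(2),"q",s["qpos"].round(2))
    print("shift",d.round(1),"roll",r.round(2))
E
python3 -c "
from h import *
go(519.5,-396.3,215,-90)"
```

```text
t 0.1 pos [ 181.9 -623.4  215.1] rot [ 1.800e+02  1.000e-01 -7.374e+01] w 85.1 F [0.1 0.3 0.1] T [-0.06 -0.06 -0.  ] q [ 1.22  0.63  0.04  1.52 -0.03  1.   -0.02]
shift [-1.235e+02 -3.877e+02  3.000e-01] roll 16.26
```

Request:
send_rows(commands=[[85, -123.5, -387.7, 0, 16.3], [85, -123.5, -387.7, 0, 16.3], [85, -123.5, -387.7, 0, 16.3], [85, -123.5, -387.7, 0, 16.3], [85, -123.5, -387.7, 0, 16.3]])

```text
clock: 0.6
eef_pos: [390.6, -482.6, 215.2]
tool_rot: [3.141, 0.002, -1.572]
force: [-0.1, -0.3, 0.5]
width: 85.2
```

```bash
python3 -c "
from h import *
go(519.5,-396.3,215,-90)"
```

```text
t 0.6 pos [ 390.6 -482.6  215.2] rot [ 1.7994e+02  1.3000e-01 -9.0050e+01] w 85.2 F [-0.1 -0.3  0.5] T [-0.04 -0.03  0.  ] q [ 0.77  0.59  0.12  1.6  -0.08  0.95 -0.65]
shift [ -86.4 -128.8    0.2] roll -0.05
```

Request:
send_rows(commands=[[85, -86.4, -128.8, 0, 0], [85, -86.4, -128.8, 0, 0], [85, -86.4, -128.8, 0, 0], [85, -86.4, -128.8, 0, 0], [85, -86.4, -128.8, 0, 0]])

```text
clock: 1.1
eef_pos: [521.4, -393.6, 214.4]
tool_rot: [3.14, 0.004, -1.566]
force: [-0.9, -0.9, 0.8]
width: 85.0
```

```bash
python3 -c "
from h import *
P=ctrl.camera_params('wrist')
cv2.imwrite('pics/w1.png',ctrl.get_image('wrist')[:,:,::-1])
go(519.5,-396.3,110,-90)
for X in [(456.4,-396.5,123),(531.5,-396.3,123),(558.5,-396.3,123),(492.5,-396.3,75)]:print(proj('wrist',X,P))"
```

```text
t 1.15 pos [ 519.2 -396.   214.6] rot [ 1.7986e+02  1.3000e-01 -8.9970e+01] w 85.0 F [-0.1  0.6 -0.2] T [-0.01  0.07 -0.  ] q [ 0.54  0.64  0.12  1.51 -0.08  1.   -0.89]
shift [  0.6  -0.6 104.6] roll 0.03
[287.55674726 287.86425783]
[287.99980856 191.38123349]
[288.28074723 152.99100132]
[287.30055894 223.43736959]
```

View pics/w1.png

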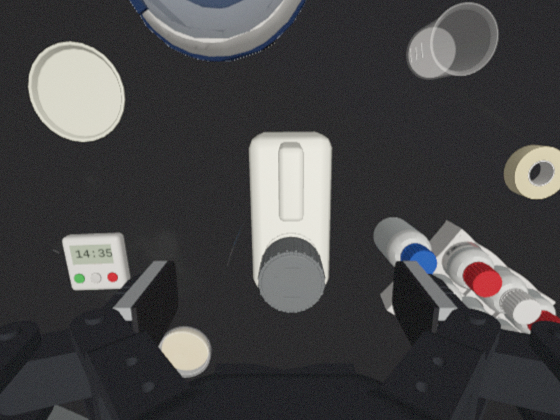

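```bash
python3 -c "
from h import *
P=ctrl.camera_params('wrist');print(P)
I=ctrl.get_image('wrist')[:,:,::-1]
cv2.imwrite('pics/w2.png',cv2.resize(I[110:330,200:380],None,fx=2.7,fy=2.7,interpolation=cv2.INTER_CUBIC))
go(519.5,-396.3,110,-90)
for X in [(456.4,-396.5,123),(531.5,-396.3,123),(558.5,-396.3,123),(492.5,-396.3,75)]:print(proj('wrist',X,P), (proj('wrist',X,P)-[200,110])*2.7)"
```

```text
{'fx': 361.27067328640175, 'fy': 361.27067328640175, 'cx': 284.66959303318066, 'cy': 207.08921467094166, 'cam_to_world': array([[ 1.00291498e-03, -9.65387434e-01, -2.60818130e-01,
         5.84946155e+02],
       [-9.99999245e-01, -1.15348761e-03,  4.24235153e-04,
        -3.96560040e+02],
       [-7.10401768e-04,  2.60817508e-01, -9.65387861e-01,
         3.72499220e+02],
       [ 0.00000000e+00,  0.00000000e+00,  0.00000000e+00,
         1.00000000e+00]])}
t 1.2 pos [ 517.9 -397.4  214.8] rot [ 1.7983e+02  9.0000e-02 -9.0120e+01] w 84.6 F [-0.  -0.7  0.2] T [-0.04  0.01  0.03] q [ 0.54  0.64  0.12  1.51 -0.08  1.   -0.89]
shift [ -0.9  -1.9 104.8] roll -0.12
[284.65416757 284.80059879] [228.56625243 471.96161673]
[284.47620402 187.97980928] [228.08575085 210.54548505]
[284.51019189 149.42956746] [228.17751812 106.45983215]
[284.50548944 220.61224027] [228.1648215  298.65304872]
```

View pics/w2.png

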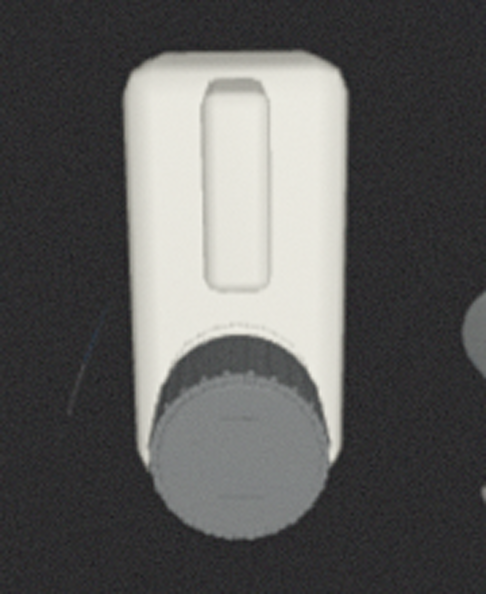

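Request:
send_rows(commands=[[85, 0, -3, 50, 0], [85, 0, -3, 80, 0], [85, 0, -3, 100, 0], [85, 0, -3, 104.8, 0], [85, 0, -3, 104.8, 0]])

```text
clock: 1.7
eef_pos: [518.8, -398.6, 109.7]
tool_rot: [3.137, 0.002, -1.576]
force: [0.2, -0.9, 0.7]
width: 85.5
```

Request:
send_rows(commands=[[0, 0, 0, 0, 0], [0, 0, 0, 0, 0], [0, 0, 0, 0, 0], [0, 0, 0, 0, 0], [0, 0, 0, 0, 0]])

```text
clock: 2.2
eef_pos: [519.1, -398.6, 110.1]
tool_rot: [3.138, 0.001, -1.575]
force: [-0.3, -0.4, -1.0]
width: 11.8
```

```bash
python3 -c "
from h import *
go(519.5,-396.3,110,-90)
cv2.imwrite('pics/w3.png',ctrl.get_image('wrist')[:,:,::-1])
cv2.imwrite('pics/s3.png',cv2.resize(ctrl.get_image('scene')[60:260,240:440,::-1],None,fx=3,fy=3))"
```

```text
t 2.2 pos [ 519.1 -398.6  110.1] rot [ 1.7978e+02  7.0000e-02 -9.0260e+01] w 11.8 F [-0.3 -0.4 -1. ] T [-0.    0.   -0.02] q [ 0.55  0.76  0.1   1.6  -0.1   0.8  -0.88]
shift [-2.3 -0.4  0.1] roll -0.26
```

View pics/w3.png

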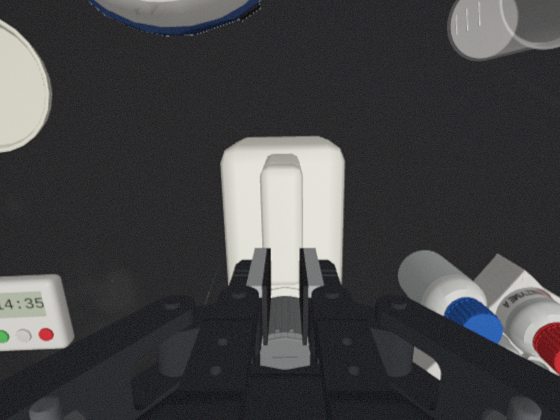

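View pics/s3.png

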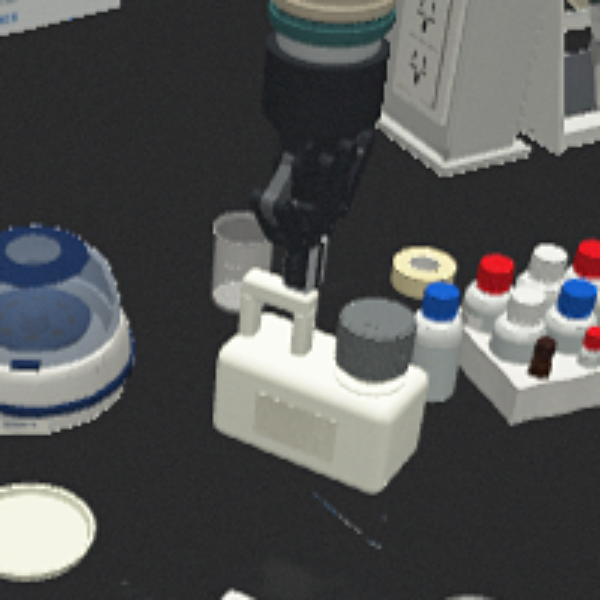

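```bash
python3 -c "
from h import *
go(519.5,-396.3,110,-90)
cv2.imwrite('pics/w4.png',cv2.resize(ctrl.get_image('wrist')[120:400,180:400,::-1],None,fx=2.1,fy=2.1))
cv2.imwrite('pics/s4.png',cv2.resize(ctrl.get_image('scene')[100:230,290:400,::-1],None,fx=4.5,fy=4.5,interpolation=cv2.INTER_CUBIC))"
```

```text
t 2.3 pos [ 518.9 -398.6  109.9] rot [ 1.7975e+02  8.0000e-02 -9.0260e+01] w 0.4 F [-0.5 -0.6  0.2] T [-0.01  0.03 -0.02] q [ 0.55  0.76  0.1   1.6  -0.1   0.8  -0.88]
shift [-2.3 -0.5 -0.1] roll -0.26
```

View pics/w4.png

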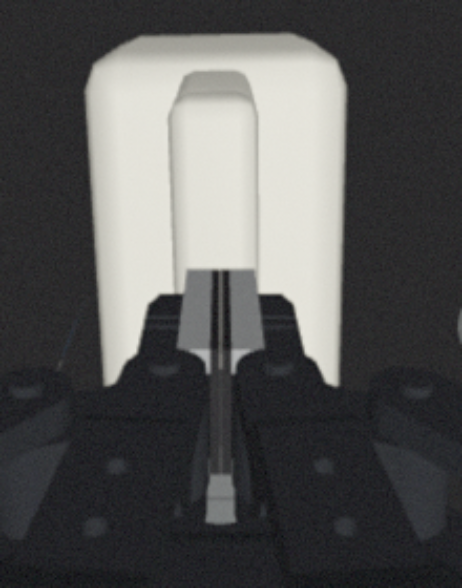

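View pics/s4.png

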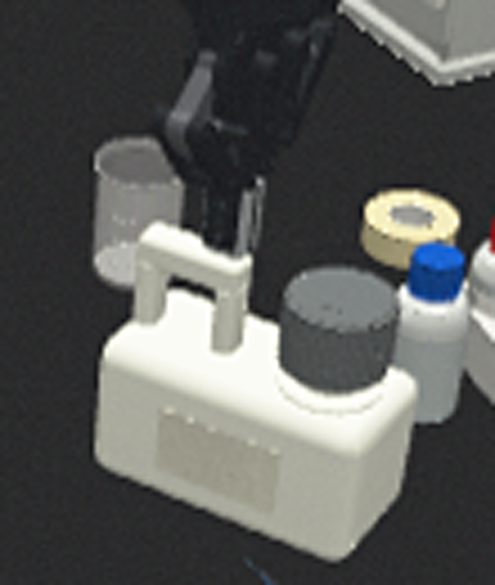

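```bash
python3 -c "
from h import *
for z in (96,110,125,140,150):print(z,(proj('scene',(518.9,-398.6,z))-[290,100])*4.5, proj('top',(518.9,-398.6,z)),(proj('wrist',(518.9,-398.6,z))-[180,120])*2.1)
I=ctrl.get_image('top')[:,:,::-1]
cv2.imwrite('pics/t4.png',cv2.resize(I[140:270,310:430],None,fx=4.5,fy=4.5,interpolation=cv2.INTER_CUBIC))
go(519.5,-396.3,110,-90)
"
```

```text
96 [215.71528137 302.03565169] [373.17201046 193.7405549 ] [217.62396227 260.45690416]
110 [218.4796317  276.67621058] [374.76827709 192.64406425] [217.45423735 283.12596384]
125 [221.49701909 248.99547249] [376.53288041 191.43194152] [217.23952825 311.80326755]
140 [224.57355988 220.77207616] [378.35642728 190.17932991] [216.98054379 346.39414453]
150 [226.65831474 201.64706971] [379.60634647 189.32074858] [216.77602788 373.71001144]
t 2.45 pos [ 518.8 -398.6  109.7] rot [ 1.7974e+02  9.0000e-02 -9.0270e+01] w 0.3 F [-0.2 -0.1 -0.4] T [-0.02  0.    0.01] q [ 0.55  0.76  0.1   1.6  -0.1   0.8  -0.88]
shift [-2.3 -0.7 -0.3] roll -0.27
```

View pics/t4.png

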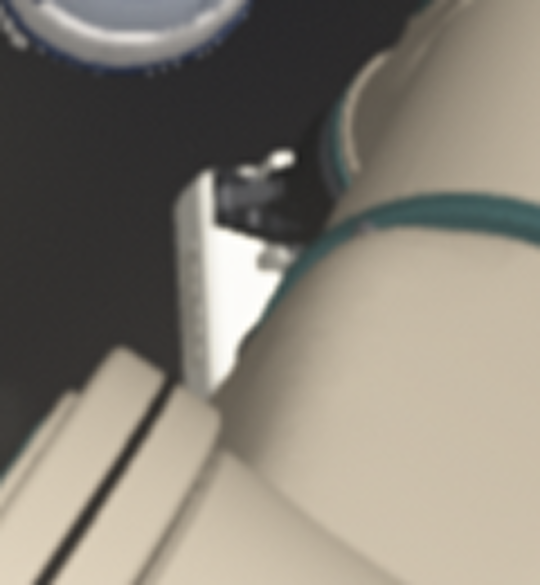

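Request:
send_rows(commands=[[0, 0, 0, -40, 0], [0, 0, 0, -60, 0], [0, 0, 0, -60, 0], [0, 0, 0, -60, 0]])

```text
clock: 2.85
eef_pos: [519.1, -398.6, 169.8]
tool_rot: [3.137, 0.001, -1.575]
force: [-0.3, -0.2, -1.0]
width: 0.1
```

```bash
python3 -c "
from h import *
for z in (140,156,170):print(z,(proj('scene',(518.9,-398.6,z))-[290,60])*4)
cv2.imwrite('pics/w5.png',ctrl.get_image('wrist')[:,:,::-1])
cv2.imwrite('pics/s5.png',cv2.resize(ctrl.get_image('scene')[60:200,290:430,::-1],None,fx=4,fy=4,interpolation=cv2.INTER_CUBIC))
go(519.5,-396.3,110,-90)
for X in [(456.4,-396.5,123),(531.5,-396.3,123),(558.5,-396.3,123),(519,-398.6,156),(530,-398.6,156)]:print(proj('wrist',X))
"
```

```text
140 [199.62094212 356.24184548]
156 [202.59767486 328.93406268]
170 [205.25439891 304.56195754]
t 2.95 pos [ 518.4 -398.   168.5] rot [ 1.7963e+02  1.7000e-01 -9.0260e+01] w -0.2 F [ 1.   0.7 -0. ] T [ 0.06 -0.01 -0.02] q [ 0.54  0.69  0.11  1.55 -0.09  0.91 -0.89]
shift [-1.5 -1.5 58.5] roll -0.26
[281.94168611 317.2538799 ]
[280.80531203 203.0572972 ]
[280.47042784 156.53208672]
[284.78814667 243.79812086]
[284.69808365 222.92861255]
```

View pics/s5.png

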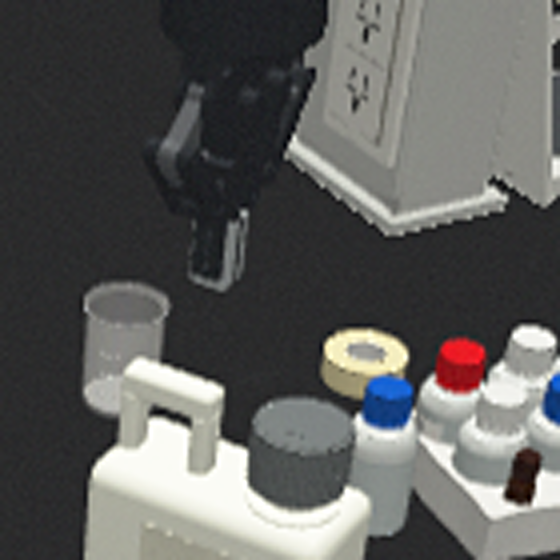

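View pics/w5.png

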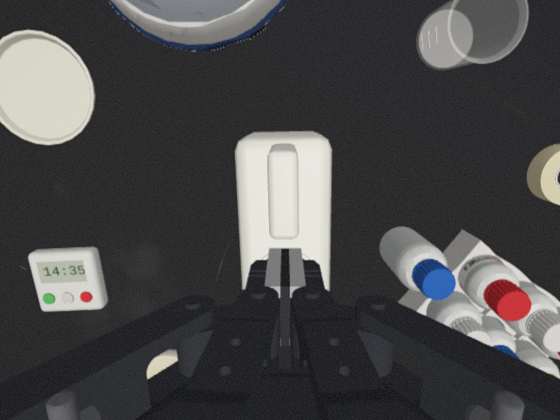

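```bash
python3 -c "
from h import *
go(519.5,-396.3,110,-90)
for z in (140,156,165,175,185,195):print(z,ray('scene',343.75,131.25,z).round(1),ray('wrist',285,250,z).round(1))
I=ctrl.get_image('top')[:,:,::-1]
cv2.imwrite('pics/t6.png',cv2.resize(I[100:270,310:450],None,fx=3.5,fy=3.5,interpolation=cv2.INTER_CUBIC))
# wrist-camera offset vs jug: z scan
for z in (105,115,123):print(z,ray('wrist',283.5,193,z),)
"
```

```text
t 2.95 pos [ 518.4 -398.   168.5] rot [ 1.7963e+02  1.7000e-01 -9.0260e+01] w -0.2 F [ 1.   0.7 -0. ] T [ 0.06 -0.01 -0.02] q [ 0.54  0.69  0.11  1.55 -0.09  0.91 -0.89]
shift [-1.5 -1.5 58.5] roll -0.26
140 [ 548.  -467.3  140. ] [ 509.2 -398.7  140. ]
156 [ 535.5 -441.4  156. ] [ 515.7 -398.7  156. ]
165 [ 528.4 -426.8  165. ] [ 519.3 -398.7  165. ]
175 [ 520.6 -410.6  175. ] [ 523.4 -398.7  175. ]
185 [ 512.7 -394.4  185. ] [ 527.4 -398.8  185. ]
195 [ 504.9 -378.2  195. ] [ 531.5 -398.8  195. ]
105 [ 533.29121137 -397.78879524  105.        ]
115 [ 535.62204503 -397.8468959   115.        ]
123 [ 537.48671196 -397.89337642  123.        ]
```

View pics/t6.png

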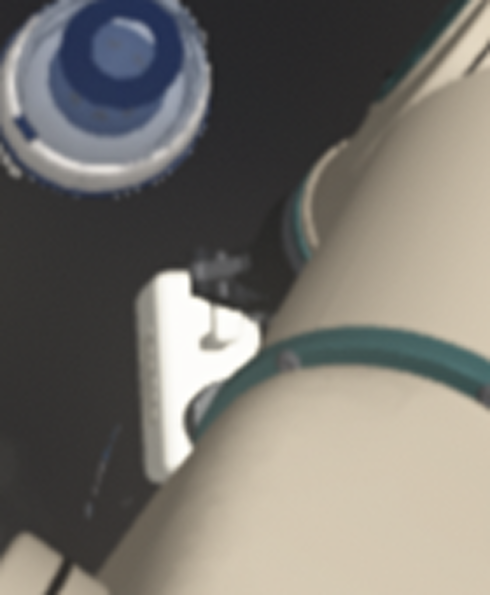

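Request:
send_rows(commands=[[85, 0, -4.5, 0, 0], [85, 0, -4.5, 0, 0], [85, 0, -4.5, 30, 0], [85, 0, -4.5, 60, 0], [85, 0, -4.5, 60, 0]])

```text
clock: 3.5
eef_pos: [519.8, -395.4, 103.9]
tool_rot: [3.128, 0.008, -1.575]
force: [-0.9, -0.6, -0.5]
width: 72.3
```

Request:
send_rows(commands=[[85, 0, 0, 14, 0], [85, 0, 0, 28, 0], [85, 0, 0, 28, 0]])

```text
clock: 3.8
eef_pos: [518.3, -394.3, 74.1]
tool_rot: [3.125, 0.01, -1.575]
force: [0.3, 0.7, 0.6]
width: 84.9
```

```bash
python3 -c "
from h import *
go(523,-397.6,80,-90)
cv2.imwrite('pics/w7.png',ctrl.get_image('wrist')[:,:,::-1])
cv2.imwrite('pics/s7.png',cv2.resize(ctrl.get_image('scene')[90:230,290:430,::-1],None,fx=4,fy=4,interpolation=cv2.INTER_CUBIC))
"
```

```text
t 3.8 pos [ 518.3 -394.3   74.1] rot [179.05   0.6  -90.25] w 84.9 F [0.3 0.7 0.6] T [ 0.02  0.01 -0.  ] q [ 0.55  0.81  0.1   1.61 -0.1   0.75 -0.88]
shift [ 3.2 -4.6 -6. ] roll -0.25
```

View pics/s7.png

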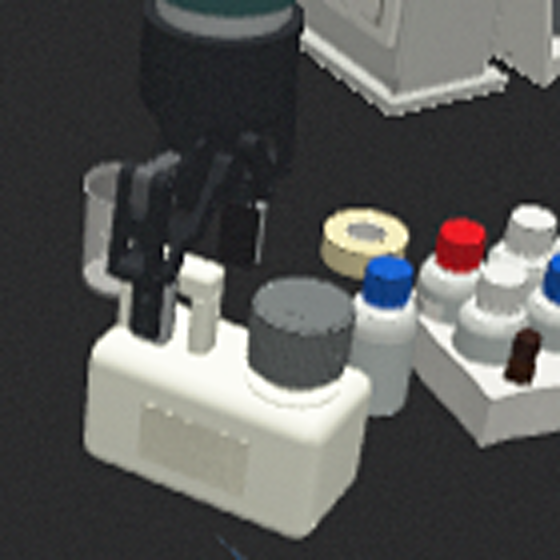

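View pics/w7.png

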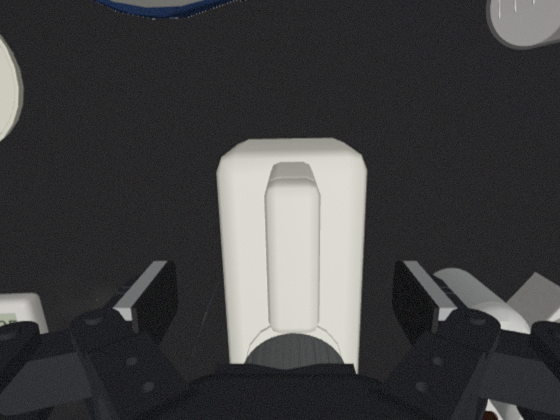

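```bash
python3 -c "
from h import *
for i in range(1):go(523,-397.6,80,-90)
for z in (80,85,90,95,100,105,110):print(z,ray('scene',327.5,175.5,z).round(1),ray('scene',350,155.5,z).round(1))
"
```

```text
t 3.9 pos [ 519.5 -395.3   76. ] rot [179.21   0.48 -90.25] w 84.9 F [0.8 0.1 0.5] T [-0.04 -0.02 -0.01] q [ 0.55  0.81  0.1   1.61 -0.1   0.75 -0.88]
shift [ 2.2 -3.5 -4. ] roll -0.25
80 [ 531.8 -379.8   80. ] [ 530.8 -477.2   80. ]
85 [ 528.4 -373.3   85. ] [ 527.4 -469.8   85. ]
90 [ 525.  -366.8   90. ] [ 524.1 -462.5   90. ]
95 [ 521.7 -360.3   95. ] [ 520.7 -455.2   95. ]
100 [ 518.3 -353.8  100. ] [ 517.4 -447.8  100. ]
105 [ 514.9 -347.3  105. ] [ 514.  -440.5  105. ]
110 [ 511.6 -340.8  110. ] [ 510.6 -433.1  110. ]
```

Request:
send_rows(commands=[[85, 2, -3.5, -3, 0], [85, 2, -3.5, -3, 0], [0, 2, -3.5, -3, 0], [0, 2, -3.5, -3, 0], [0, 2, -3.5, -3, 0]])

```text
clock: 4.4
eef_pos: [523.0, -397.3, 79.1]
tool_rot: [3.128, 0.008, -1.575]
force: [0.7, 0.2, -0.8]
width: 43.3
```

Request:
send_rows(commands=[[0, 0, 0, 0, 0], [0, 0, 0, 0, 0], [0, 0, 0, 0, 0]])

```text
clock: 4.7
eef_pos: [523.1, -397.5, 79.3]
tool_rot: [3.128, 0.008, -1.575]
force: [0.5, 0.5, 1.1]
width: 16.9
```

```bash
python3 -c "
from h import *
go(523,-397.6,80,-90)
cv2.imwrite('pics/w8.png',ctrl.get_image('wrist')[:,:,::-1])
cv2.imwrite('pics/s8.png',cv2.resize(ctrl.get_image('scene')[90:230,290:430,::-1],None,fx=4,fy=4,interpolation=cv2.INTER_CUBIC))
"
```

```text
t 4.7 pos [ 523.1 -397.5   79.3] rot [179.23   0.45 -90.24] w 16.9 F [0.5 0.5 1.1] T [-0.12  0.07  0.02] q [ 0.55  0.81  0.1   1.59 -0.1   0.76 -0.88]
shift [ 0.1  0.1 -0.7] roll -0.24
```

View pics/s8.png

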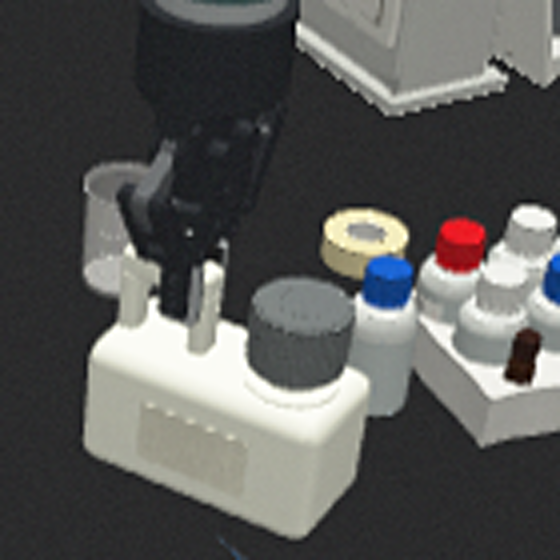

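View pics/w8.png

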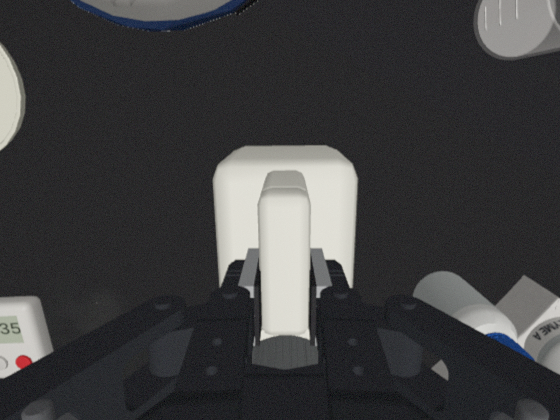

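Request:
send_rows(commands=[[0, 0, 0, -10, 0], [0, 0, 0, -35, 0], [0, 0, 0, -65, 0], [0, 0, 0, -80, 0], [0, 0, 0, -80, 0]])

```text
clock: 5.3
eef_pos: [525.4, -399.1, 161.6]
tool_rot: [3.132, 0.005, -1.575]
force: [0.2, 0.9, -4.7]
width: 17.3
```

Request:
send_rows(commands=[[0, 0, 0, 0, 0], [0, 0, 0, 0, 0], [0, 0, 0, 0, 0]])

```text
clock: 5.6
eef_pos: [524.6, -398.5, 160.1]
tool_rot: [3.13, 0.007, -1.575]
force: [-0.3, 0.4, -4.3]
width: 16.8
```

```bash
python3 -c "
from h import *
go(552.8,29.5,160,-97.9)
cv2.imwrite('pics/w9.png',ctrl.get_image('wrist')[:,:,::-1])
cv2.imwrite('pics/s9.png',cv2.resize(ctrl.get_image('scene')[50:230,270:450,::-1],None,fx=3.3,fy=3.3,interpolation=cv2.INTER_CUBIC))
"
```

```text
t 5.6 pos [ 524.6 -398.5  160.1] rot [179.32   0.4  -90.25] w 16.8 F [-0.3  0.4 -4.3] T [-0.04 -0.05  0.01] q [ 0.54  0.71  0.11  1.53 -0.09  0.92 -0.89]
shift [-428.1  -26.4    2.7] roll 7.65
```

View pics/s9.png

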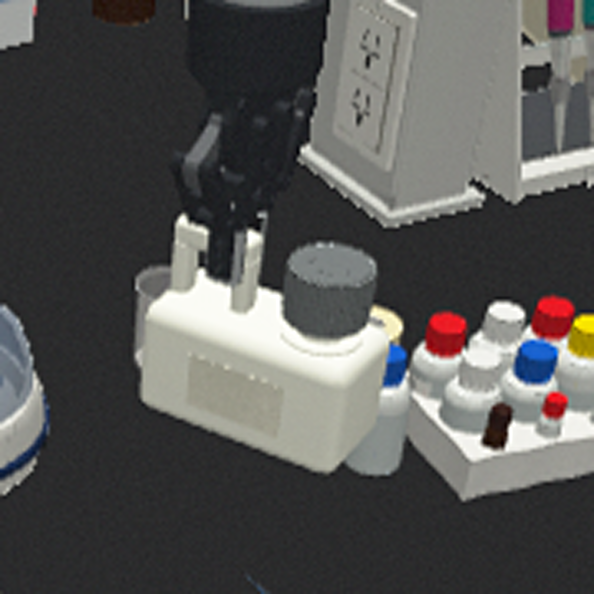

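Request:
send_rows(commands=[[0, -30, -2, 0.2, 0.6], [0, -70, -4.5, 0.5, 1.5], [0, -110, -7, 0.8, 2.3], [0, -150, -9.5, 1, 3], [0, -170, -10.5, 1.1, 3.4]])

```text
clock: 6.2
eef_pos: [536.5, -223.2, 159.9]
tool_rot: [3.129, 0.01, -1.63]
force: [0.6, 0.8, -4.1]
width: 16.9
```

Request:
send_rows(commands=[[0, 0, 0, 0, 0], [0, 0, 0, 0, 0]])

```text
clock: 6.4
eef_pos: [536.8, -222.7, 159.7]
tool_rot: [3.129, 0.01, -1.628]
force: [-0.3, -1.4, -5.3]
width: 17.0
```

```bash
python3 -c "
from h import *
go(552.5,25.6,160,-97.9)
"
```

```text
t 6.4 pos [ 536.8 -222.7  159.7] rot [179.26   0.55 -93.31] w 17.0 F [-0.3 -1.4 -5.3] T [-0.11 -0.09 -0.02] q [ 0.26  0.61  0.14  1.76 -0.12  0.8  -1.17]
shift [-248.7   -1.4    2.1] roll 4.59
```

Request:
send_rows(commands=[[0, -30, 0, 0.2, 0.6], [0, -75, 0, 0.5, 1.5], [0, -120, -1, 1, 2.5], [0, -165, -1, 1.4, 3.5], [0, -205, -1, 1.8, 4]])

```text
clock: 6.9
eef_pos: [550.3, -18.2, 159.9]
tool_rot: [3.129, 0.008, -1.701]
force: [0.7, -0.2, -4.3]
width: 17.1
```

Request:
send_rows(commands=[[0, -20, 0, 0.3, 0.5], [0, -20, 0, 0.3, 0.5], [0, -20, 0, 0.3, 0.5], [0, -20, 0, 0.3, 0.5]])

```text
clock: 7.3
eef_pos: [553.1, -1.4, 159.8]
tool_rot: [3.13, 0.006, -1.713]
force: [0.5, -0.7, -5.3]
width: 17.1
```

```bash
python3 -c "
from h import *
go(552.5,25.6,160,-97.9)
"
```

```text
t 7.3 pos [553.1  -1.4 159.8] rot [179.31   0.34 -98.16] w 17.1 F [ 0.5 -0.7 -5.3] T [-0.03 -0.08  0.04] q [-0.16  0.57  0.17  1.84 -0.15  0.75 -1.61]
shift [-26.7   4.4   0. ] roll -0.26
```

Request:
send_rows(commands=[[0, -26.7, 4.4, 0, -0.3], [0, -26.7, 4.4, 0, -0.3], [0, -26.7, 4.4, 0, -0.3], [0, -26.7, 4.4, 0, -0.3]])

```text
clock: 7.7
eef_pos: [552.6, 23.6, 160.0]
tool_rot: [3.13, 0.005, -1.71]
force: [0.4, -0.1, -4.8]
width: 17.5
```

```bash
python3 -c "
from h import *
go(552.5,25.6,160,-97.9)
I=ctrl.get_image('top')[:,:,::-1]
cv2.imwrite('pics/t10.png',cv2.resize(I[110:260,130:260],None,fx=4,fy=4,interpolation=cv2.INTER_CUBIC))
cv2.imwrite('pics/s10.png',cv2.resize(ctrl.get_image('scene')[170:400,110:300,::-1],None,fx=2.6,fy=2.6,interpolation=cv2.INTER_CUBIC))
"
```

```text
t 7.7 pos [552.6  23.6 160. ] rot [179.33   0.28 -98.  ] w 17.5 F [ 0.4 -0.1 -4.8] T [-0.07 -0.03 -0.02] q [-0.2   0.57  0.18  1.84 -0.15  0.75 -1.66]
shift [-2.   0.3  0.1] roll -0.1
```

View pics/s10.png

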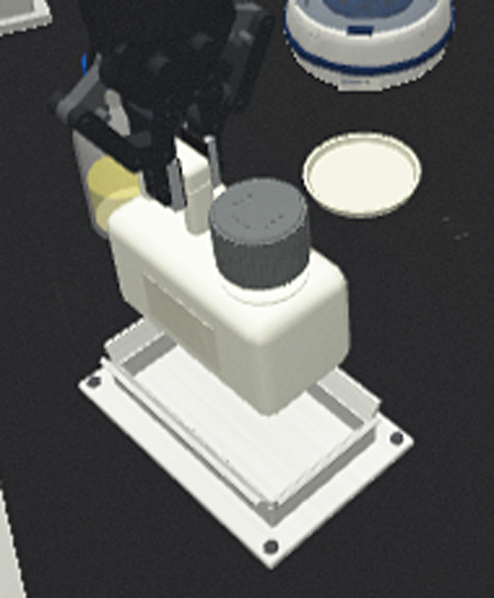

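View pics/t10.png

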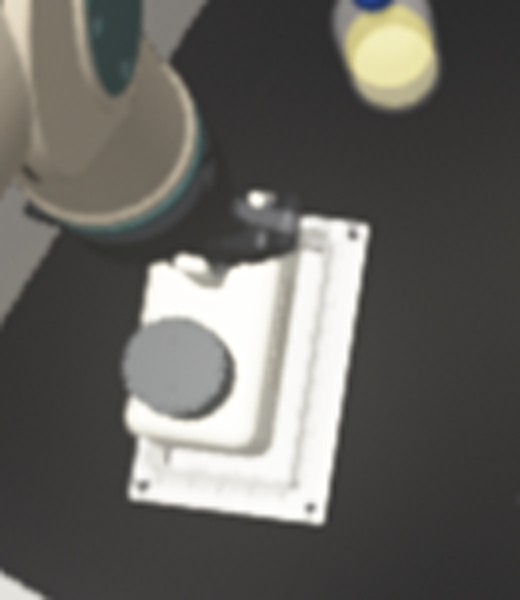

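```bash
python3 -c "
from h import *
a=ray('scene',209.6,251,204);b=ray('top',174.75,201.75,204);print(a,b)
y=np.radians(-8.0)
for p in(a,b):print(p[:2]+36*np.array([np.cos(y),np.sin(y)]))
"
```

```text
[486.86280267  31.22011551 204.        ] [486.09790667  30.30632683 204.        ]
[522.51245315  26.20988388]
[521.74755715  25.29609519]
```

Request:
send_rows(commands=[[0, -4.8, 0.7, 0, 0], [0, -4.8, 0.7, 10, 0], [0, -4.8, 0.7, 30, 0], [0, -4.8, 0.7, 38, 0], [0, -4.8, 0.7, 38, 0]])

```text
clock: 8.3
eef_pos: [550.6, 29.1, 120.4]
tool_rot: [3.126, 0.004, -1.71]
force: [-0.4, -0.6, -4.0]
width: 17.1
```

Request:
send_rows(commands=[[0, 0, 0, 0, 0], [0, 0, 0, 0, 0]])

```text
clock: 8.5
eef_pos: [550.9, 29.1, 120.8]
tool_rot: [3.127, 0.005, -1.71]
force: [-0.7, 1.3, -4.3]
width: 17.0
```

```bash
python3 -c "
from h import *
go(552.6,28.4,122,-97.9)
I=ctrl.get_image('top')[:,:,::-1]
cv2.imwrite('pics/t11.png',cv2.resize(I[130:260,140:260],None,fx=4.5,fy=4.5,interpolation=cv2.INTER_CUBIC))
cv2.imwrite('pics/s11.png',cv2.resize(ctrl.get_image('scene')[200:390,130:290,::-1],None,fx=3.1,fy=3.1,interpolation=cv2.INTER_CUBIC))
"
```

```text
t 8.5 pos [550.9  29.1 120.8] rot [179.14   0.26 -97.98] w 17.0 F [-0.7  1.3 -4.3] T [-0.04 -0.08 -0.04] q [-0.2   0.63  0.16  1.88 -0.17  0.66 -1.65]
shift [ 0.5 -1.7 -1.3] roll -0.08
```

View pics/s11.png

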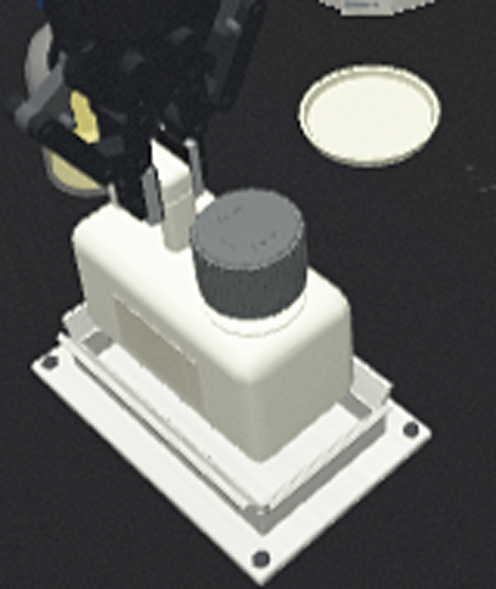

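View pics/t11.png

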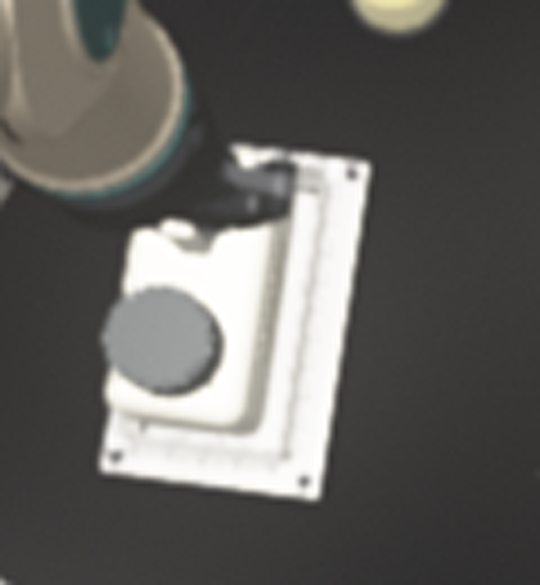

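```bash
python3 -c "
from h import *
a=ray('scene',210,273.5,164.5);b=ray('top',176,205.6,164.5);print(a,b)
y=np.radians(-8.0)
for p in(a,b):print(p[:2]+36*np.array([np.cos(y),np.sin(y)]))
go(552.1,29.1,84,-97.9)
"
```

```text
[486.12956027  35.96522913 164.5       ] [484.26424119  36.52460786 164.5       ]
[521.77921075  30.95499749]
[519.91389166  31.51437623]
t 8.6 pos [551.1  29.2 121. ] rot [179.18   0.27 -97.98] w 17.2 F [-0.3 -0.4 -4.6] T [-0.04 -0.09  0.  ] q [-0.2   0.63  0.16  1.88 -0.17  0.66 -1.65]
shift [ 0.1 -1.5 37. ] roll -0.08
```

Request:
send_rows(commands=[[0, 0.4, -1.6, 5, 0], [0, 0.4, -1.6, 16, 0], [0, 0.4, -1.7, 26, 0], [0, 0.4, -1.8, 31, 0], [0, 0.4, -1.8, 31, 0]])

```text
clock: 9.1
eef_pos: [551.4, 28.7, 88.6]
tool_rot: [3.125, 0.004, -1.71]
force: [-0.2, 0.1, -4.5]
width: 17.0
```

```bash
python3 -c "
from h import *
go(552.4,28.7,85,-97.9)
cv2.imwrite('pics/s12.png',cv2.resize(ctrl.get_image('scene')[200:390,130:290,::-1],None,fx=3.1,fy=3.1,interpolation=cv2.INTER_CUBIC))
"
```

```text
t 9.1 pos [551.4  28.7  88.6] rot [179.03   0.24 -97.98] w 17.0 F [-0.2  0.1 -4.5] T [-0.05 -0.06  0.02] q [-0.19  0.68  0.15  1.89 -0.18  0.6  -1.64]
shift [-0.1 -1.   3.6] roll -0.08
```

View pics/s12.png

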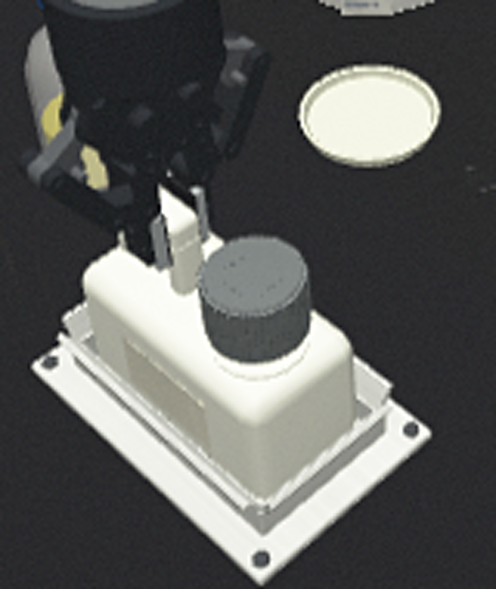

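No contact, well inside the walls; bottom about 3 mm above the floor. Lower until the weight is carried.

Request:
send_rows(commands=[[0, 0, -1, 2, 0], [0, 0, -1, 4, 0], [0, 0, -1, 4, 0]])

```text
clock: 9.45
eef_pos: [553.1, 28.6, 85.3]
tool_rot: [3.126, 0.005, -1.71]
force: [-0.6, -0.1, -4.5]
width: 17.0
```

```bash
python3 -c "
from h import *
go(552.4,28.7,85,-97.9)
"
```

```text
t 9.45 pos [553.1  28.6  85.3] rot [179.12   0.26 -97.98] w 17.0 F [-0.6 -0.1 -4.5] T [-0.06 -0.11  0.01] q [-0.19  0.68  0.14  1.89 -0.18  0.59 -1.64]
shift [0.  0.7 0.3] roll -0.08
```

Request:
send_rows(commands=[[0, 0, 0, 1, 0], [0, 0, 0, 2, 0], [0, 0, 0, 2, 0]])

```text
clock: 9.75
eef_pos: [553.1, 28.7, 85.2]
tool_rot: [3.127, 0.005, -1.71]
force: [-3.8, 0.7, 10.5]
width: 17.0
```

```bash
python3 -c "
from h import *
go(552.4,28.7,85,-97.9)
"
```

```text
t 9.75 pos [553.1  28.7  85.2] rot [179.16   0.29 -97.98] w 17.0 F [-3.8  0.7 10.5] T [-0.08  0.93 -0.02] q [-0.19  0.68  0.14  1.89 -0.18  0.59 -1.64]
shift [0.1 0.7 0.2] roll -0.08
```

Request:
send_rows(commands=[[85, 0, 0, -0.5, 0], [85, 0, 0, -0.5, 0], [85, 0, 0, -0.5, 0], [85, 0, 0, -0.5, 0], [85, 0, 0, -0.5, 0]])

```text
clock: 10.25
eef_pos: [553.1, 28.7, 85.6]
tool_rot: [3.127, 0.005, -1.71]
force: [-0.1, -0.1, 0.1]
width: 85.0
```

Request:
send_rows(commands=[[85, 0, 0, -20, 0], [85, 0, 0, -60, 0], [85, 0, 0, -90, 0], [85, 0, 0, -90, 0], [85, 0, 0, -90, 0]])

```text
clock: 10.75
eef_pos: [554.5, 28.2, 175.9]
tool_rot: [3.128, 0.005, -1.71]
force: [-0.2, -0.3, 0.3]
width: 85.1
```

```bash
python3 -c "
from h import *
go(492.5,35.6,160,-97.9)
P=ctrl.camera_params('wrist')
I=ctrl.get_image('wrist')[:,:,::-1]
cv2.imwrite('pics/w13.png',I)
I=ctrl.get_image('top')[:,:,::-1]
cv2.imwrite('pics/t13.png',cv2.resize(I[130:260,140:260],None,fx=4.5,fy=4.5,interpolation=cv2.INTER_CUBIC))
cv2.imwrite('pics/s13.png',cv2.resize(ctrl.get_image('scene')[200:390,130:290,::-1],None,fx=3.1,fy=3.1,interpolation=cv2.INTER_CUBIC))
"
```

```text
t 10.75 pos [554.5  28.2 175.9] rot [179.2    0.31 -97.97] w 85.1 F [-0.2 -0.3  0.3] T [ 0.   -0.03 -0.01] q [-0.22  0.55  0.18  1.82 -0.15  0.79 -1.67]
shift [ 1.3 62.2 16.7] roll -0.07
```

View pics/s13.png

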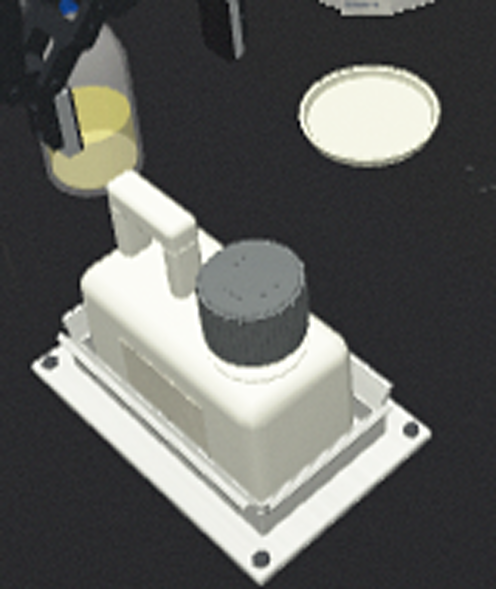

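View pics/t13.png

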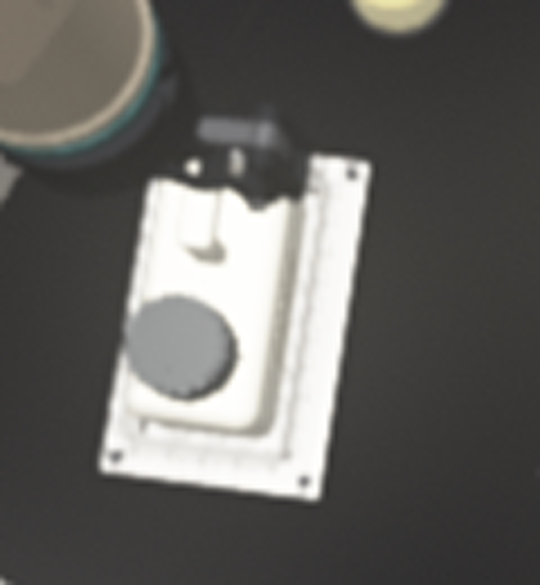

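View pics/w13.png

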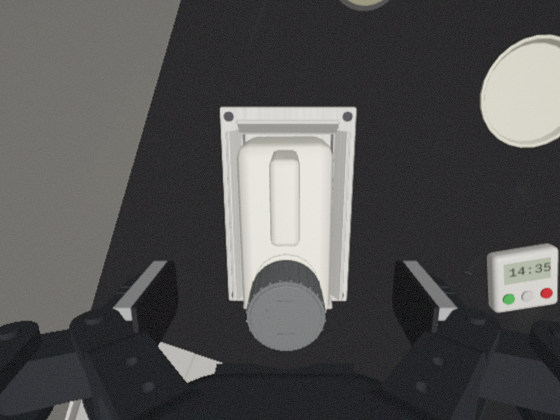

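```bash
python3 -c "
from h import *
P=ctrl.camera_params('wrist')
go(492.5,35.6,160,-97.9)
a=ray('scene',130+252/3.1,200+281/3.1,129);b=ray('top',180.2,207.1,129);print('cap',a,b)
c=ray('wrist',286,311,129,P);print('wrist cap',c,'bar',ray('wrist',285,199,129,P))
for z in (110,120,124,129,134):
  print(z, ray('wrist',286,311,z,P).round(1))
I=cv2.imread('pics/w13.png');cv2.imwrite('pics/w13c.png',cv2.resize(I[130:370,200:370],None,fx=2.4,fy=2.4,interpolation=cv2.INTER_CUBIC))
"
```

```text
t 10.9 pos [553.3  28.1 174.2] rot [178.99   0.26 -97.97] w 85.1 F [-1.3  0.2  1.2] T [-0.02  0.01 -0.03] q [-0.22  0.56  0.18  1.82 -0.15  0.79 -1.67]
shift [ 1.1 61.  15.3] roll -0.07
cap [486.70554756  36.72665976 129.        ] [486.26218876  35.3061377  129.        ]
wrist cap [495.50633251  34.91756235 129.        ] bar [568.29309537  25.42205621 129.        ]
110 [483.7  36.5 110. ]
120 [489.9  35.7 120. ]
124 [492.4  35.3 124. ]
129 [495.5  34.9 129. ]
134 [498.6  34.5 134. ]
```

View pics/w13c.png

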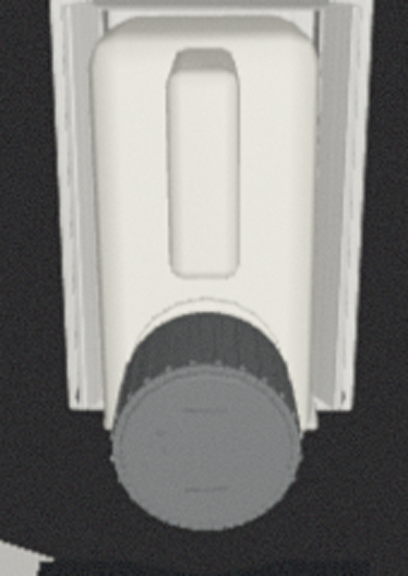

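```bash
python3 -c "
from h import *
from scipy.optimize import least_squares
P=ctrl.camera_params('wrist');M=P['cam_to_world'].copy()
y=np.radians(-8);J=np.array([522.1,31.0,6]);R=np.array([[np.cos(y),-np.sin(y),0],[np.sin(y),np.cos(y),0],[0,0,1]])
L=[(-36,0,123),(-36,26,123),(-36,-26,123),(-62,0,123),(-10,0,123),(12,0,123),(66-1,0,123),(39,9,121),(39,-9,121)]
O=[(207,448),(112,450),(301,450),(207,530),(207,365),(204,277),(204,66),(168,165),(239,165)]
O=np.array(O)/2.4+[200,130]
W=[J+R@np.array(l) for l in L]
def f(p,rot=True):
    Q=dict(P);m=M.copy();m[:3,3]+=p[:3]
    if len(p)>3:m[:3,:3]=Ro.from_rotvec(p[3:]).as_matrix()@m[:3,:3]
    Q['cam_to_world']=m
    return np.concatenate([proj('wrist',w,Q)-o for w,o in zip(W,O)])
r=least_squares(f,np.zeros(3));print(r.x,r.fun.reshape(-1,2).round(1))
r=least_squares(f,np.zeros(6));print(r.x,np.degrees(r.x[3:]),r.fun.reshape(-1,2).round(1))
"
```

```text
[-6.53633002  0.40502979 -2.37432711] [[-0.8  0. ]
 [-2.5 -0.9]
 [ 1.3 -0.7]
 [-0.8  1. ]
 [-0.7 -2.8]
 [ 0.6  0.3]
 [ 0.8 -1.2]
 [ 0.1  2. ]
 [ 1.7  2.1]]
[-1.05375445e+01 -2.19167750e+00  9.76072617e-01  7.98023802e-03
 -2.16278740e-02 -1.00544428e-02] [ 0.45723396 -1.2391859  -0.57607714] [[-0.2  0.1]
 [-1.7 -0.8]
 [ 1.8 -0.8]
 [ 0.1  1.4]
 [-0.6 -3. ]
 [ 0.4 -0. ]
 [-0.4 -0.9]
 [-0.3  2.1]
 [ 0.9  1.9]]
```

```bash
python3 -c "
from h import *
go(491,37.4,150,-125)
"
```

```text
t 10.9 pos [553.3  28.1 174.2] rot [178.99   0.26 -97.97] w 85.1 F [-1.3  0.2  1.2] T [-0.02  0.01 -0.03] q [-0.22  0.56  0.18  1.82 -0.15  0.79 -1.67]
shift [-0.4 62.6 25.3] roll 27.03
```

Request:
send_rows(commands=[[85, -0.4, 25, 5, 8], [85, -0.4, 50, 15, 16], [85, -0.4, 62.6, 25.3, 24], [85, -0.4, 62.6, 25.3, 27], [85, -0.4, 62.6, 25.3, 27]])

```text
clock: 11.4
eef_pos: [489.7, 37.5, 148.9]
tool_rot: [3.122, -0.006, -2.181]
force: [-0.4, 0.3, -0.6]
width: 84.8
```

Request:
send_rows(commands=[[85, 0, 0, 0, 0], [85, 0, 0, 0, 0]])

```text
clock: 11.6
eef_pos: [489.8, 37.4, 148.5]
tool_rot: [3.122, -0.007, -2.18]
force: [-0.0, -1.0, -1.0]
width: 84.9
```

```bash
python3 -c "
from h import *
go(491,37.4,79,-125)
P=ctrl.camera_params('wrist')
I=ctrl.get_image('wrist')[:,:,::-1]
cv2.imwrite('pics/w14.png',I)
"
```

```text
t 11.6 pos [489.8  37.4 148.5] rot [ 178.86   -0.38 -124.89] w 84.9 F [-0. -1. -1.] T [-0.02 -0.07 -0.01] q [-0.34  0.53  0.3   2.01 -0.26  0.66 -2.04]
shift [-1.2 -2.3 69.4] roll 0.11
```

View pics/w14.png

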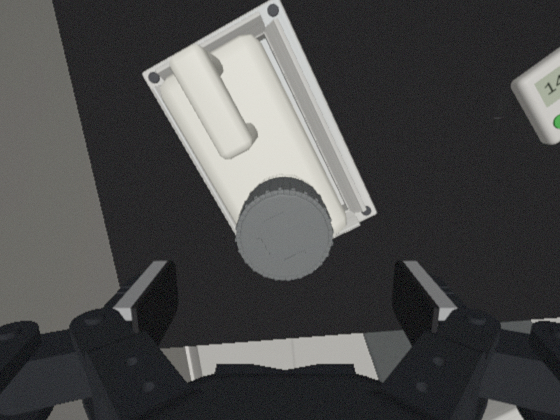

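Request:
send_rows(commands=[[85, -1.2, -2.3, 20, 0], [85, -1.2, -2.3, 45, 0], [85, -1.2, -2.3, 62, 0], [85, -1.2, -2.3, 69.4, 0], [85, -1.2, -2.3, 69.4, 0]])

```text
clock: 12.15
eef_pos: [490.7, 37.2, 78.5]
tool_rot: [3.121, -0.007, -2.18]
force: [-0.5, -0.4, 1.4]
width: 84.9
```

```bash
python3 -c "
from h import *
go(491,37.4,79,-125)
cv2.imwrite('pics/s15.png',cv2.resize(ctrl.get_image('scene')[160:390,110:310,::-1],None,fx=2.6,fy=2.6,interpolation=cv2.INTER_CUBIC))
cv2.imwrite('pics/w15.png',ctrl.get_image('wrist')[:,:,::-1])
"
```

```text
t 12.15 pos [490.7  37.2  78.5] rot [ 178.8    -0.42 -124.91] w 84.9 F [-0.5 -0.4  1.4] T [-0.04 -0.04  0.01] q [-0.29  0.65  0.24  2.06 -0.32  0.49 -1.99]
shift [-0.3 -0.1 -0.5] roll 0.09
```

View pics/s15.png

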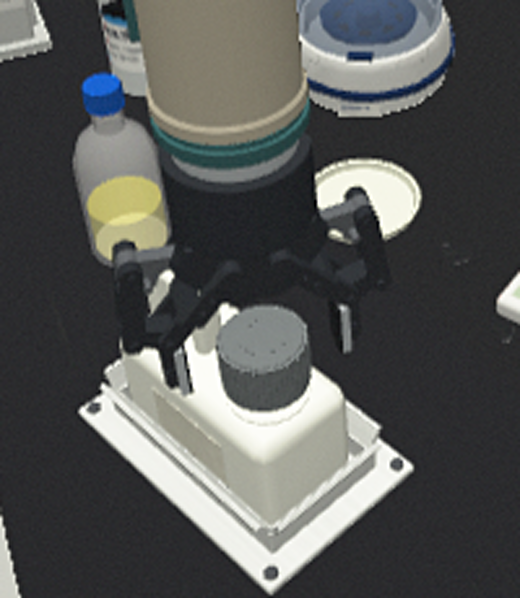

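View pics/w15.png

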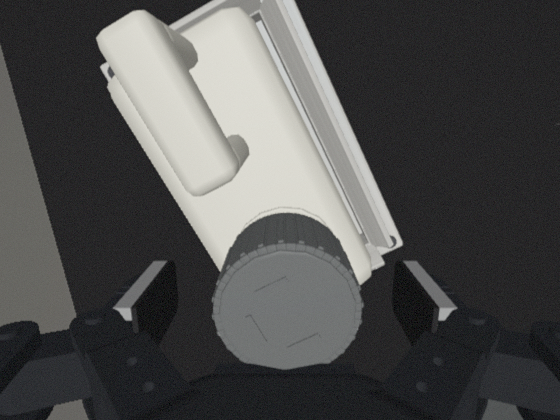

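Request:
send_rows(commands=[[0, 0, 0, 0, 0], [0, 0, 0, 0, 0], [0, 0, 0, 0, 0], [0, 0, 0, 0, 0], [0, 0, 0, 0, 0]])

```text
clock: 12.75
eef_pos: [492.1, 37.3, 80.6]
tool_rot: [3.124, -0.005, -2.18]
force: [-1.0, -0.4, 6.6]
width: 51.0
```

```bash
python3 -c "
from h import *
go(491,37.4,79,-125)
cv2.imwrite('pics/s16.png',cv2.resize(ctrl.get_image('scene')[160:390,110:310,::-1],None,fx=2.6,fy=2.6,interpolation=cv2.INTER_CUBIC))
cv2.imwrite('pics/w16.png',ctrl.get_image('wrist')[:,:,::-1])
"
```

```text
t 12.75 pos [492.1  37.3  80.6] rot [ 178.97   -0.27 -124.92] w 51.0 F [-1.  -0.4  6.6] T [-0.01  0.16 -0.02] q [-0.29  0.64  0.24  2.06 -0.32  0.49 -1.99]
shift [0.5 1.  1.6] roll 0.08
```

View pics/s16.png

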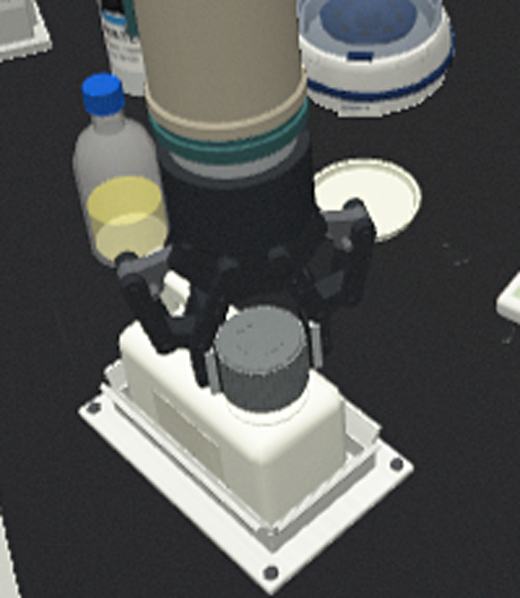

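View pics/w16.png

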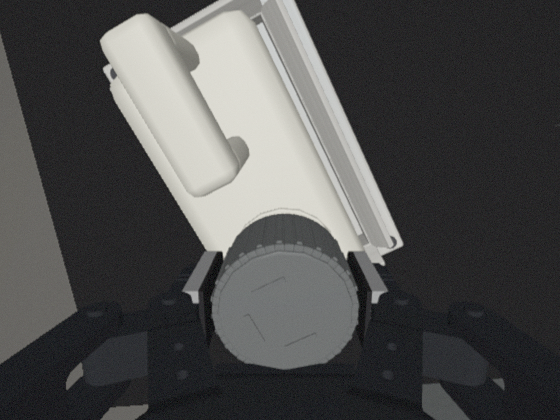

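Request:
send_rows(commands=[[0, 0, 0, 3, 0], [0, 0, 0, 6, 0], [0, 0, 0, 9, 0], [0, 0, 0, 9, 0], [0, 0, 0, 9, 0]])

```text
clock: 13.35
eef_pos: [492.2, 37.3, 73.1]
tool_rot: [3.124, -0.004, -2.18]
force: [-2.6, -0.3, 14.5]
width: 51.1
```

```bash
python3 -c "
from h import *
go(491,37.4,72,-125)
"
```

```text
t 13.35 pos [492.2  37.3  73.1] rot [ 178.99   -0.21 -124.93] w 51.1 F [-2.6 -0.3 14.5] T [-0.08  0.61 -0.01] q [-0.28  0.66  0.23  2.06 -0.33  0.47 -1.98]
shift [0.6 1.1 1.1] roll 0.07
```

Request:
send_rows(commands=[[0, 0, 0, 2.2, -6], [0, 0, 0, 2.2, -14], [0, 0, 0, 2.2, -22], [0, 0, 0, 2.2, -30], [0, 0, 0, 2.2, -30]])

```text
clock: 13.85
eef_pos: [494.1, 37.6, 72.8]
tool_rot: [3.129, 0.007, -1.654]
force: [-1.5, -0.8, 13.3]
width: 51.3
```

```bash
python3 -c "
from h import *
go(491,37.4,72,-125)
"
```

```text
t 13.85 pos [494.1  37.6  72.8] rot [179.27   0.41 -94.76] w 51.3 F [-1.5 -0.8 13.3] T [-0.02  0.3   0.01] q [-0.18  0.65  0.09  2.06 -0.14  0.45 -1.64]
shift [0.4 3.1 0.9] roll 30.24
```

Request:
send_rows(commands=[[0, 0, 1.5, 2.2, -6], [0, 0, 1.5, 2.2, -14], [0, 0, 1.5, 2.2, -22], [0, 0, 1.5, 2.2, -31], [0, 0, 1.5, 2.2, -31]])

```text
clock: 14.35
eef_pos: [494.0, 38.4, 72.5]
tool_rot: [3.138, 0.012, -1.109]
force: [-1.3, 2.2, 14.0]
width: 51.2
```

```bash
python3 -c "
from h import *
go(491,37.4,72,-125)
cv2.imwrite('pics/w17.png',ctrl.get_image('wrist')[:,:,::-1])
cv2.imwrite('pics/s17.png',cv2.resize(ctrl.get_image('scene')[160:390,110:310,::-1],None,fx=2.6,fy=2.6,interpolation=cv2.INTER_CUBIC))
"
```

```text
t 14.35 pos [494.   38.4  72.5] rot [179.79   0.7  -63.53] w 51.2 F [-1.3  2.2 14. ] T [0.16 0.43 0.08] q [-0.09  0.64 -0.06  2.06  0.05  0.45 -1.29]
shift [-0.5  3.1  0.5] roll 61.47
```

View pics/w17.png

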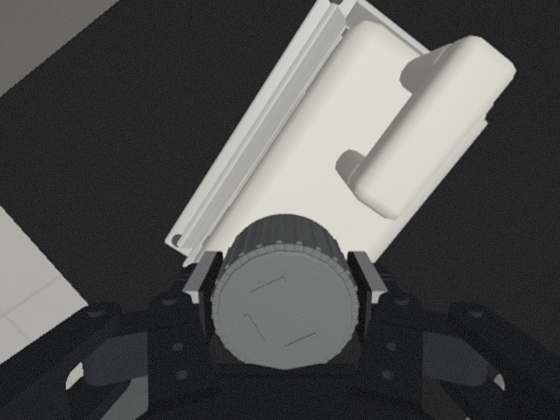

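View pics/s17.png

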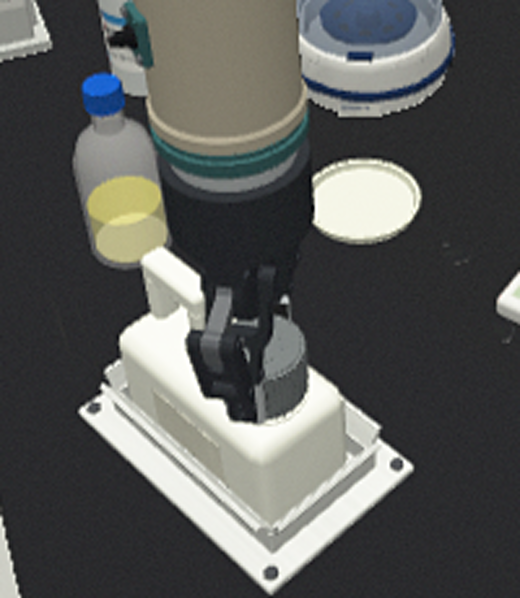

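Request:
send_rows(commands=[[0, 0, 0, -3, 0], [0, 0, 0, -7, 0], [0, 0, 0, -11, 0], [0, 0, 0, -15, 0], [0, 0, 0, -15, 0]])

```text
clock: 14.95
eef_pos: [493.9, 38.2, 87.9]
tool_rot: [3.138, 0.012, -1.112]
force: [-1.0, -0.2, 0.1]
width: 51.2
```

```bash
python3 -c "
from h import *
go(491,37.4,72,-125)
cv2.imwrite('pics/s18.png',cv2.resize(ctrl.get_image('scene')[160:390,110:310,::-1],None,fx=2.6,fy=2.6,interpolation=cv2.INTER_CUBIC))
"
```

```text
t 14.95 pos [493.9  38.2  87.9] rot [179.78   0.69 -63.71] w 51.2 F [-1.  -0.2  0.1] T [-0.01  0.21  0.03] q [-0.09  0.61 -0.06  2.05  0.05  0.49 -1.29]
shift [-0.4  2.9 15.9] roll 61.29
```

View pics/s18.png

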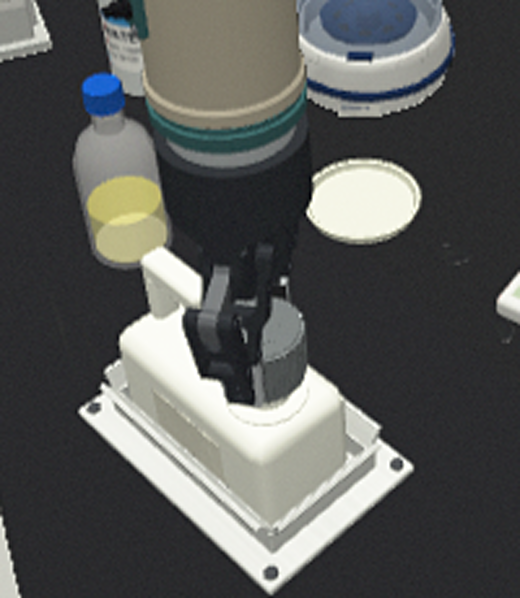

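Request:
send_rows(commands=[[0, 0, 0, -15, 0], [0, 0, 0, -35, 0], [0, 0, 0, -60, 0], [0, 0, 0, -80, 0], [0, 0, 0, -80, 0]])

```text
clock: 15.5
eef_pos: [496.9, 37.5, 169.6]
tool_rot: [-3.14, 0.01, -1.112]
force: [0.5, -0.8, -0.2]
width: 50.8
```

Request:
send_rows(commands=[[0, 0, 0, 0, 0], [0, 0, 0, 0, 0]])

```text
clock: 15.7
eef_pos: [496.6, 37.4, 168.9]
tool_rot: [-3.141, 0.01, -1.112]
force: [-0.2, 0.7, 0.0]
width: 50.9
```

```bash
python3 -c "
from h import *
go(604,-190.5,168,-63.7)
print(ray('scene',249,237,10),ray('scene',249,237,4))
cv2.imwrite('pics/s19.png',cv2.resize(ctrl.get_image('scene')[130:390,110:350,::-1],None,fx=2.3,fy=2.3,interpolation=cv2.INTER_CUBIC))
"
```

```text
t 15.7 pos [496.6  37.4 168.9] rot [-179.97    0.58  -63.74] w 50.9 F [-0.2  0.7  0. ] T [-0.    0.01 -0.01] q [-0.08  0.48 -0.07  1.98  0.03  0.68 -1.28]
shift [251.8   4.5  -1.6] roll -0.04
[ 596.83265682 -190.49497117   10.        ] [ 601.04093695 -195.68914632    4.        ]
```

View pics/s19.png

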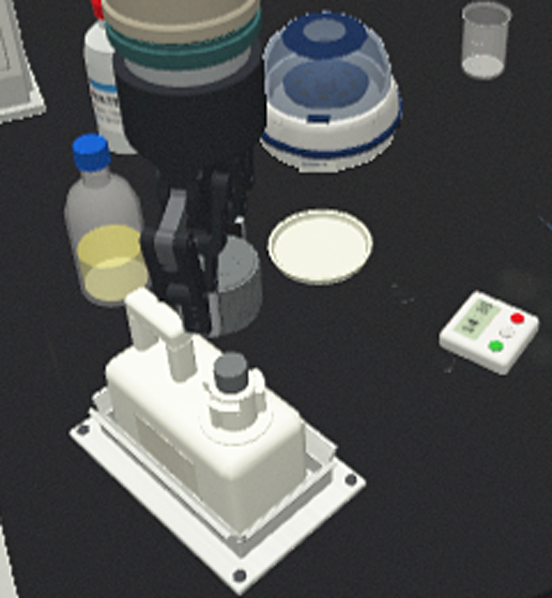

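Request:
send_rows(commands=[[0, 30, 0, 0, 0], [0, 75, 1, -0.5, 0], [0, 120, 1, -1, 0], [0, 165, 2, -1, 0], [0, 200, 2, -1, 0]])

```text
clock: 16.25
eef_pos: [583.2, -146.1, 166.4]
tool_rot: [3.14, 0.01, -1.115]
force: [0.3, -0.3, -0.8]
width: 51.1
```

Request:
send_rows(commands=[[0, 30, 0, 0, 0], [0, 40, 0, 0, 0], [0, 40, 0, 0, 0], [0, 40, 0, 0, 0]])

```text
clock: 16.65
eef_pos: [600.1, -180.1, 165.1]
tool_rot: [3.139, 0.013, -1.113]
force: [-0.3, 0.7, -0.4]
width: 51.3
```

```bash
python3 -c "
from h import *
go(605.2,-188.4,90,-63.7)
"
```

```text
t 16.65 pos [ 600.1 -180.1  165.1] rot [179.84   0.74 -63.78] w 51.3 F [-0.3  0.7 -0.4] T [-0.01 -0.   -0.02] q [ 0.29  0.65 -0.07  1.63  0.04  0.87 -0.9 ]
shift [10.6 -1.2 75. ] roll -0.08
```

Request:
send_rows(commands=[[0, 10.6, -1.2, 30, 0], [0, 10.6, -1.2, 75, 0], [0, 10.6, -1.2, 110, 0], [0, 10.6, -1.2, 125, 0], [0, 10.6, -1.2, 125, 0]])

```text
clock: 17.15
eef_pos: [603.1, -185.5, 38.1]
tool_rot: [3.136, 0.017, -1.111]
force: [-0.2, -0.2, -0.1]
width: 51.0
```

Request:
send_rows(commands=[[0, 0, 0, 0, 0], [0, 0, 0, 0, 0]])

```text
clock: 17.35
eef_pos: [604.5, -185.1, 40.0]
tool_rot: [3.138, 0.015, -1.11]
force: [-0.3, 0.5, -0.2]
width: 50.9
```

```bash
python3 -c "
from h import *
go(605.2,-188.4,0,-63.7)
cv2.imwrite('pics/s20.png',cv2.resize(ctrl.get_image('scene')[150:290,180:330,::-1],None,fx=4,fy=4,interpolation=cv2.INTER_CUBIC))
cv2.imwrite('pics/w20.png',ctrl.get_image('wrist')[:,:,::-1])
"
```

```text
t 17.35 pos [ 604.5 -185.1   40. ] rot [179.81   0.87 -63.61] w 50.9 F [-0.3  0.5 -0.2] T [-0.02  0.02  0.03] q [ 0.29  0.83 -0.06  1.68  0.06  0.64 -0.91]
shift [ 3.9  0.7 39.9] roll 0.09
```

View pics/s20.png

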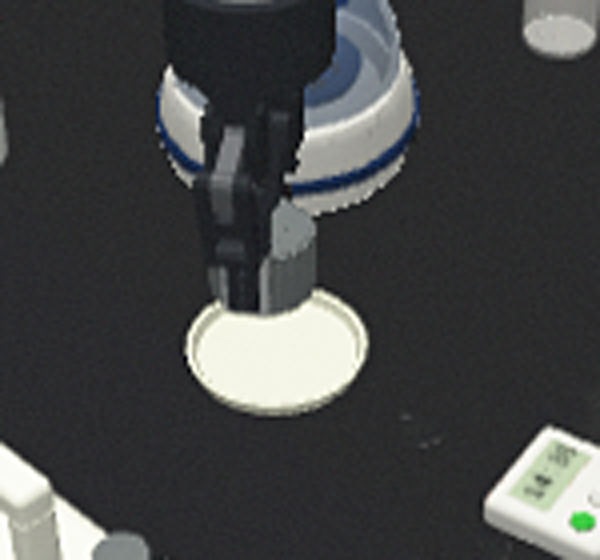

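View pics/w20.png

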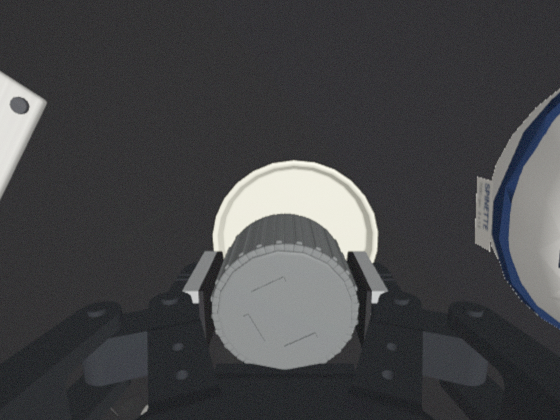

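```bash
python3 -c "
from h import *
for c in [(597.5,-187.3)]:
  for z in (52.4,88.4):
    q=np.array([(proj('scene',(c[0]+26*np.cos(a),c[1]+26*np.sin(a),z))-[180,150])*4 for a in np.linspace(0,6.28,90)])
    print(z,q.min(0),q.max(0))
"
```

```text
52.4 [215.04631733 252.64947841] [321.88098935 321.41449436]
88.4 [211.4329273  195.14840774] [320.97340504 263.1199633 ]
```

Request:
send_rows(commands=[[0, 3.9, 0.7, 10, 0], [0, 3.9, 0.7, 24, 0], [0, 3.9, 0.7, 34, 0], [0, 3.9, 0.7, 38, 0], [0, 3.9, 0.7, 38, 0]])

```text
clock: 17.95
eef_pos: [604.1, -188.6, 0.4]
tool_rot: [3.136, 0.017, -1.111]
force: [-0.0, -0.5, -0.5]
width: 50.8
```

Request:
send_rows(commands=[[0, 0, 0, 3, 0], [0, 0, 0, 6, 0], [0, 0, 0, 6, 0]])

```text
clock: 18.25
eef_pos: [603.8, -188.4, -5.9]
tool_rot: [3.136, 0.017, -1.111]
force: [-0.2, 0.8, -0.9]
width: 51.3
```

```bash
python3 -c "
from h import *
go(605.2,-188.4,-9,-63.7)
cv2.imwrite('pics/s21.png',cv2.resize(ctrl.get_image('scene')[150:290,180:330,::-1],None,fx=4,fy=4,interpolation=cv2.INTER_CUBIC))
"
```

```text
t 18.25 pos [ 603.8 -188.4   -5.9] rot [179.68   0.96 -63.64] w 51.3 F [-0.2  0.8 -0.9] T [-0.02 -0.06  0.03] q [ 0.3   0.9  -0.06  1.69  0.07  0.57 -0.91]
shift [ 0.6 -1.2  3.1] roll 0.06
```

View pics/s21.png

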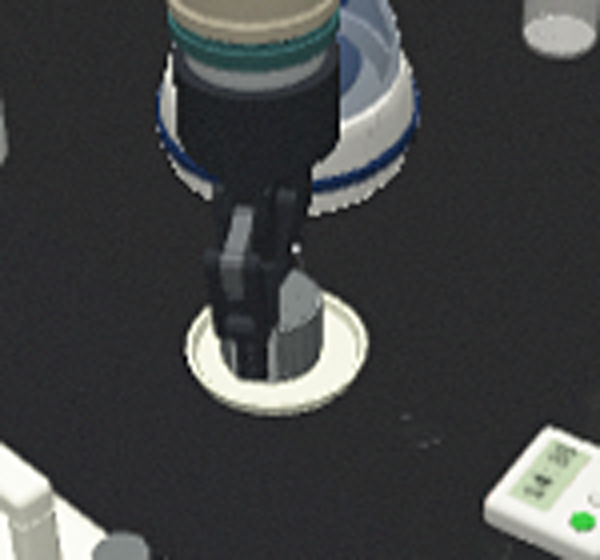

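Cap is centred in the dish, a couple of mm above its floor. Creep down to contact.

Request:
send_rows(commands=[[0, 0, 0, 1.5, 0], [0, 0, 0, 2.5, 0], [0, 0, 0, 2.5, 0]])

```text
clock: 18.6
eef_pos: [604.2, -188.5, -7.8]
tool_rot: [3.137, 0.016, -1.111]
force: [-1.0, 0.7, 1.4]
width: 51.1
```

```bash
python3 -c "
from h import *
go(605.2,-188.4,-9,-63.7)
"
```

```text
t 18.6 pos [ 604.2 -188.5   -7.8] rot [179.71   0.93 -63.65] w 51.1 F [-1.   0.7  1.4] T [-0.04  0.05 -0.05] q [ 0.3   0.9  -0.06  1.69  0.07  0.57 -0.91]
shift [ 0.4 -1.   1.2] roll 0.05
```

Request:
send_rows(commands=[[0, 0, 0, 1, 0], [0, 0, 0, 1, 0], [0, 0, 0, 1, 0]])

```text
clock: 18.9
eef_pos: [604.3, -188.5, -7.9]
tool_rot: [3.137, 0.016, -1.111]
force: [-0.9, 1.0, 6.9]
width: 51.2
```

```bash
python3 -c "
from h import *
go(605.2,-188.4,-9,-63.7)
"
```

```text
t 18.9 pos [ 604.3 -188.5   -7.9] rot [179.72   0.92 -63.65] w 51.2 F [-0.9  1.   6.9] T [ 0.03  0.42 -0.01] q [ 0.3   0.9  -0.06  1.69  0.07  0.57 -0.91]
shift [ 0.3 -0.9  1.1] roll 0.05
```

Request:
send_rows(commands=[[85, 0, 0, 0, 0], [85, 0, 0, 0, 0], [85, 0, 0, 0, 0], [85, 0, 0, 0, 0], [85, 0, 0, 0, 0]])

```text
clock: 19.4
eef_pos: [604.2, -188.5, -8.0]
tool_rot: [3.137, 0.016, -1.111]
force: [-0.2, 0.7, 0.5]
width: 84.7
```

Request:
send_rows(commands=[[85, 0, 0, -15, 0], [85, 0, 0, -50, 0], [85, 0, 0, -100, 0], [85, 0, 0, -150, 0], [85, 0, 0, -180, 0]])

```text
clock: 19.9
eef_pos: [608.1, -191.3, 177.4]
tool_rot: [3.141, 0.012, -1.111]
force: [0.4, 0.0, -0.3]
width: 84.9
```

Request:
send_rows(commands=[[85, 0, 0, 0, 0], [85, 0, 0, 0, 0], [85, 0, 0, 0, 0]])

```text
clock: 20.2
eef_pos: [607.1, -191.0, 176.5]
tool_rot: [3.14, 0.013, -1.111]
force: [-0.3, 0.7, -1.4]
width: 85.1
```

```bash
python3 -c "
from h import *
go(605.2,-188.4,-9,-63.7)
cv2.imwrite('pics/s22.png',ctrl.get_image('scene')[:,:,::-1])
cv2.imwrite('pics/w22.png',ctrl.get_image('wrist')[:,:,::-1])
"
```

```text
t 20.2 pos [ 607.1 -191.   176.5] rot [179.89   0.76 -63.65] w 85.1 F [-0.3  0.7 -1.4] T [0.02 0.04 0.01] q [ 0.31  0.66 -0.07  1.59  0.04  0.91 -0.89]
shift [ -0.7   0.2 185.5] roll 0.05
```

View pics/s22.png

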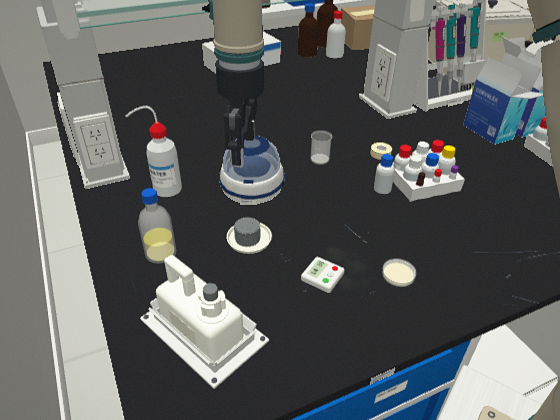

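View pics/w22.png

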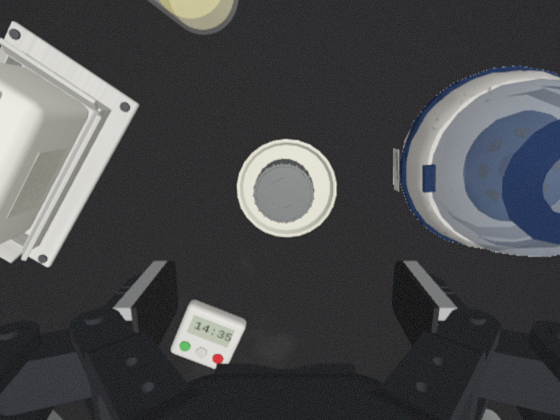

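```bash
python3 -c "
from h import *
I=cv2.imread('pics/s22.png');cv2.imwrite('pics/s22c.png',cv2.resize(I[210:390,130:280],None,fx=3.2,fy=3.2,interpolation=cv2.INTER_CUBIC))
y=np.radians(-8);J=np.array([522.1,31.0,6]);R=np.array([[np.cos(y),-np.sin(y),0],[np.sin(y),np.cos(y),0],[0,0,1]])
for l in [(12,0,123),(66,0,123),(-36,0,109)]:print(l,(proj('scene',J+R@np.array(l))-[130,210])*3.2)
"
```

```text
(12, 0, 123) [194.19506384 204.28099661]
(66, 0, 123) [123.70842324 148.79275013]
(-36, 0, 109) [263.94154717 277.83004572]
```

View pics/s22c.png

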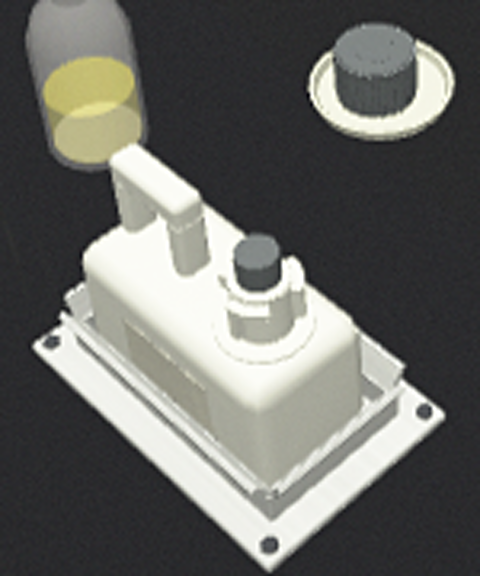

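The handle matches its seated height, the jug is open, and the cap stands upright in the dish.

```bash
python3 -c "
from cell import ctrl
print(ctrl.finish_job())"
```

```text
the job is handed in; nothing more can be done
None
```

I stood the jug in the holding station by its handle and let go. I then freed the cap, lifted it off and set it right way up in the dish. The job was handed in at about 20 s.

- **Jug:** It contacted the pocket floor at the expected height. The last picture shows the handle where a fully seated jug should have it, to within a few pixels, with the jug upright and open.
- **Cap:** I pushed it down about 7.5 mm (14.5 N) and turned it 61° counter-clockwise. The tool force was about zero as it lifted free. I lowered it to contact (about 7 N) before letting go, and it stands inside the dish.
- **Other things:** The timer, glass bottle and petri dish look unmoved, by eye only. At the end the open gripper was about 180 mm up, touching nothing. The highest tool force I read was about 15 N.

**Checks that disagreed:**
- **Fingertips:** They stood about 28 mm farther back along the tool axis than described. My first try at the handle closed on air above it without touching. I corrected this from the pictures.
- **Position and tilt:** The reported tool position differed from the cameras by about 5 to 7 mm in x. The tool also picked up about 1° of tilt. I allowed for the position offset using the pictures and the contact forces, and left the tilt.

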